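Strip a bearing pack onto its inspection arbors

TASK

Strip the bearing pack from the upright shaft end on the surface plate: lift off lock nut, spacer ring, ball bearing and labyrinth ring one after another from the top, and put each over the inspection arbor that is turned to its bore (thinnest arbor for the nut, then spacer, bearing, and the thickest for the labyrinth ring). Each part must end up lying flat on its arbor's shoulder, let go and at rest.

Things in the scene. Friction and masses are not known exactly. Their poses are not given: they have to be found in the camera images.
- lock_nut: slotted round lock nut of black steel, the topmost and smallest part of the pack: 28 mm outside, 11 mm plain bore, 10 mm thick. Origin: centre of its underside; z is its axis, up. At the start its underside is 52 mm above the plate
- spacer_ring: plain bronze-coloured spacer ring, under the lock nut: 38 mm outside, 18 mm bore, 12 mm thick. Origin: centre of its underside; z is its axis, up. At the start its underside is 40 mm above the plate
- ball_bearing: steel ball bearing with a black seal between its races, under the spacer ring: 47 mm outside, 25 mm bore, 13 mm thick. Origin: centre of its underside; z is its axis, up. At the start its underside is 27 mm above the plate
- labyrinth_ring: brass labyrinth seal ring, the lowest and widest part of the pack, with fine turned grooves on top: 60 mm outside, 36 mm bore, 12 mm thick. Origin: centre of its underside; z is its axis, up. At the start its underside is 15 mm above the plate
- shaft_stub: stepped steel shaft end standing upright on a round grey flange (68 mm across, 10 mm thick, fixed to the plate); it carries the pack. The parts sit loose with 1.5 mm of play round it and lift straight up. It is 33 mm thick inside the labyrinth ring, 22 inside the bearing, 15 inside the spacer, 8 inside the nut, and ends 64 mm above the plate. Origin: centre of the flange's underside; z up
- surface_plate: fixed dark surface plate that all the work stands on, 266 mm (x) by 256 mm (y), top 20 mm above the bench. Origin: centre of its underside. Beware: to its right, in front of the robot, stands a fixed spindle wrapped in red, 0.82 m high, up to 155 mm thick, upright axis at about x 0.33, y 0.06 m; the arm has to come past it on its left side
- nut_arbor: bright steel inspection arbor, fixed to the surface plate: round foot 60 mm across and 9 mm thick, a narrow dark neck, then a flat round shoulder 20 mm across whose upper face is 24 mm above the plate, then a straight seat 8 mm across and 9 mm tall with a 10 mm tapered nose above it (tip 6 mm across, 43 mm above the plate). Takes the lock nut. Origin: centre of the underside of the foot, on the plate; z up along the arbor
- spacer_arbor: bright steel inspection arbor, fixed to the surface plate: round foot 60 mm across and 9 mm thick, a narrow dark neck, then a flat round shoulder 29 mm across whose upper face is 24 mm above the plate, then a straight seat 15 mm across and 11 mm tall with a 10 mm tapered nose above it (tip 6 mm across, 45 mm above the plate). Takes the spacer ring. Origin: centre of the underside of the foot, on the plate; z up along the arbor
- bearing_arbor: bright steel inspection arbor, fixed to the surface plate: round foot 60 mm across and 9 mm thick, a narrow dark neck, then a flat round shoulder 38 mm across whose upper face is 24 mm above the plate, then a straight seat 22 mm across and 12 mm tall with a 10 mm tapered nose above it (tip 7 mm across, 46 mm above the plate). Takes the ball bearing. Origin: centre of the underside of the foot, on the plate; z up along the arbor
- ring_arbor: bright steel inspection arbor, fixed to the surface plate: round foot 60 mm across and 9 mm thick, a narrow dark neck, then a flat round shoulder 52 mm across whose upper face is 24 mm above the plate, then a straight seat 33 mm across and 11 mm tall with a 10 mm tapered nose above it (tip 18 mm across, 45 mm above the plate). Takes the labyrinth ring. Origin: centre of the underside of the foot, on the plate; z up along the arbor

How it is judged:
At the end, for the whole second after the job is handed in: Lock nut, spacer ring, ball bearing and labyrinth ring each lie on the shoulder of their own arbor: centred on it within 5 mm, underside within 3 mm of the shoulder's face, level within 0.09 rad, at rest and released (horizontal distance between lock_nut and nut_arbor below 0.005 m and z of lock_nut in the frame of nut_arbor between 0.021 and 0.027 m and angle between each of lock_nut, spacer_ring, ball_bearing, labyrinth_ring's own z axis and vertical below 0.09 rad and linear speed of each of lock_nut, spacer_ring, ball_bearing, labyrinth_ring below 0.02 m/s and angular speed of each of lock_nut, spacer_ring, ball_bearing, labyrinth_ring below 0.2 rad/s and horizontal distance between spacer_ring and spacer_arbor below 0.005 m and z of spacer_ring in the frame of spacer_arbor between 0.021 and 0.027 m and horizontal distance between ball_bearing and bearing_arbor below 0.005 m and z of ball_bearing in the frame of bearing_arbor between 0.021 and 0.027 m and horizontal distance between labyrinth_ring and ring_arbor below 0.005 m and z of labyrinth_ring in the frame of ring_arbor between 0.021 and 0.027 m); the robot touches nothing.
It also fails if it takes over 125 s, if anything falls off the work surface, if the arm or the gripper's body presses on something with over 40 N, if the wrist force passes 120 N, or if a joint passes its speed limit or range.

ROBOT

A 7-joint arm with a two-finger parallel gripper is mounted at the origin on the work surface; the furniture and walls round the work are solid. World frame = base frame: x ahead of the robot, y to its left, z up, the work surface at z = 0. Lengths are in m, angles in rad, forces in N, time in s.
With the tool pointing down it reaches from about 0.4 to 0.85 m from the base axis. Payload 6.9 kg.
Tool frame: the origin (TCP) lies on the front face of the gripper's body, between the roots of the fingers; the fingertips stand 73 mm ahead of it and the grasp point (between the pads) lies 54 mm ahead of it (manip.nose_length is the distance from the TCP to the fingertips, in m); z points along the fingers, y is the direction in which the jaws open and shut (so a half turn about z gives the same grasp; the last joint's range is limited). The gripper opens to 85 mm and grips with 20 to 120 N. Pads are 22 mm wide; open, the fingers measure 114 mm over their backs; the gripper's body (76 mm by 85 mm) begins 54 mm behind the grasp point. The pads swing forward as they close: fully open they stand 13 mm farther back than shut.
Start: joints at [1.413, 0.507, -0.238, 1.5, 0.126, 1.149, -0.155], TCP at [0.162, -0.604, 0.304] pointing down, gripper open.
Joint ranges: [-3.08, 3.08], [-0.24, 2.05], [-1.43, 1.35], [0, 2.5], [-1.52, 4.66], [0.17, 1.96], [-2.89, 2.89]. Speed limits (rad/s): [2.39, 2.39, 3.14, 3.14, 3.14, 3.14, 3.14].

INTERFACE

Orientations are given as a unit quaternion [x, y, z, w].
In Python, from bench import manip gives the robot as it stands. The module is installed in compiled form; this text tells all that it offers.
- The arm moves only by the tool send_rows, never from a script. Its argument "moves" is one flat list of numbers, 5 for each row, row after row: the shift along the tool's x, y, z in m, then the turn about the tool's z in degrees, then the opening, from 0 (shut) to 1 (fully open). A call has 1 to 5 rows; each row is the pose to reach, as a shift and turn from the pose commanded when the call began, along the tool's axes at that moment; what a row does not reach only later rows make up. A row lasts 1/10 s, in which the tool goes at most 50 mm and 8.59 degrees, less where a joint would pass 70% of its speed; a pose out of reach is approached as far as the arm can. A call with a gripper value outside its range is refused whole. The fingers move at their own pace and stop on an object; the grip force is fixed at half the most. Time passes only in rows, so rows that repeat a pose let the fingers close. It gives the time, the measured TCP pose, the force and the opening at its end, in the units of the state.
- manip.get_obs(): the state, without advancing time (a new reading comes with each control period).
- manip.grab_frame(name): name is "scene" or "top" or "wrist"; returns a dict with "img" (400x640x3 uint8, red, green, blue), "depth" (400x640 float32, m along the optical axis (not along the pixel's ray), 0 where there is no reading), "vfov" (degrees; the focal length in pixels is half the picture's height over the tangent of half this angle, whatever the lens; pixels are square), "cx", "cy" (the principal point, pixels), "T" (4x4, takes a point from camera to world coordinates); the wrist camera has in their place "tool_from_camera" (4x4, takes a point from camera to tool coordinates, whose origin is the TCP and whose axes are the flange's). Camera axes: x right, y down, z forward; pixel columns grow to the right and rows downward; lengths in m; the calibration is good to about 2 mm. A picture is of the moment at which its call begins: read the wrist's pose just before it.
- manip.sign_off(): hands the job in, once; it reports no verdict.
Trained networks look in a picture, given as the dict that the camera call returned (one of the last four; its "shot" number tells which), for a name from the list of things; names that differ only in an ending like _2 or _b are one class to them, and where a whole thing is asked for, a point or a joint stands for the part that bears it (a point fixed in the world has none). Each returns a list of dicts, best first, with "p" (0 to 1); they miss things now and then, are a little off and sometimes report something else, mostly with a low value. They report only what shows in the picture. A call takes as long as a camera call.
- manip.boxes_of(picture, name): "position" ([x, y, z] in m, in world coordinates, good to about 4 mm: the middle of the surface that is visible of it).
The state is a dict: "t": time; "joint_positions": joint angles; "qd": joint speeds; "joint_torque": joint torques, N m; "tcp_pos": TCP position; "orientation": TCP orientation; "contact_force": force on the tool from outside, world axes, zero at the start; "ft_torque": the same for the moment, N m; "opening": finger opening in m.
Only numpy, scipy, OpenCV 4.12 (cv2) and the standard library are available. Lean on these libraries where they do the work, as an engineer would, in place of code of your own. Each camera call takes 0.05 s, during which the arm holds its last target.

## Working session

There is one attempt and no reset: what is moved stays moved. The work goes in short steps, Python scripts to look and compute and a tool call to move; the robot and the scene stay as the last step left them, time stands still between calls to the robot, and variables do not carry over. Pictures are saved under pics/ and viewed, and the job is handed in when it is done.

Besides the shell and the picture viewer there is one more tool, called as name(argument=value, ...), one argument or row to a line, values as JSON. send_rows: Moves the arm, as the interface text tells. Its arguments: {"type":"object","properties":{"moves":{"type":"array","items":{"type":"number"}}},"required":["moves"]}

```bash
mkdir -p pics; ls
cat > h.py <<'E'
import numpy as np, cv2
from bench import manip
def K(f): 
    h=f["img"].shape[0]; return h/2/np.tan(np.radians(f["vfov"])/2)
def save(f,n): cv2.imwrite("pics/"+n,f["img"][:,:,::-1])
E
python3 - <<'E'
from h import *
o=manip.get_obs()
for k,v in o.items(): print(k,np.round(v,4))
for c in ["scene","top","wrist"]:
    f=manip.grab_frame(c); save(f,c+"0.png"); print(c,f["vfov"],f["cx"],f["cy"]); print(np.round(f.get("T",f.get("tool_from_camera")),3))
    for n in ["lock_nut","shaft_stub","nut_arbor","spacer_arbor","bearing_arbor","ring_arbor","surface_plate"]:
        print(n,[(np.round(b["position"],4).tolist(),round(b["p"],2)) for b in manip.boxes_of(f,n)[:3]])
E
```

```text
pics
t 0.0
joint_positions [ 1.4135  0.5083 -0.2375  1.5011  0.1257  1.1489 -0.1548]
qd [ 0.0004 -0.0004  0.0014 -0.0029 -0.0005  0.0009 -0.0023]
joint_torque [-2.00000e-04 -6.20602e+01 -2.18680e+00 -2.49651e+01  1.25000e-02
  1.21000e-02  0.00000e+00]
tcp_pos [ 0.1622 -0.6032  0.303 ]
orientation [ 9.914e-01  1.310e-01 -1.000e-04 -9.000e-04]
contact_force [ 1.4048  0.32   -0.4859]
ft_torque [ 0.0146 -0.0495  0.0227]
opening 0.0854
scene 53.50952363414375 316.0484716528196 199.85504204546936
[[-0.845 -0.365  0.391  0.112]
 [-0.535  0.584 -0.61   0.899]
 [-0.006 -0.725 -0.689  0.672]
 [ 0.     0.     0.     1.   ]]
lock_nut [([0.4234, 0.3194, 0.0328], 0.73)]
shaft_stub [([0.4201, 0.3174, 0.0319], 0.64)]
nut_arbor [([0.326, 0.3279, 0.0302], 0.89)]
spacer_arbor [([0.5198, 0.4574, 0.0254], 0.95)]
bearing_arbor [([0.5129, 0.358, 0.0278], 0.81), ([0.518, 0.4579, 0.0257], 0.68)]
ring_arbor [([0.4296, 0.4247, 0.0461], 0.85)]
surface_plate [([0.3963, 0.4208, 0.0198], 0.97)]
top 42.77068322757475 314.5645232635945 204.52494855736816
[[-0.013 -0.988  0.152  0.295]
 [-1.     0.015  0.01   0.378]
 [-0.012 -0.151 -0.988  0.92 ]
 [ 0.     0.     0.     1.   ]]
lock_nut [([0.4288, 0.2955, 0.0808], 0.59), ([0.5277, 0.4526, 0.0313], 0.47)]
shaft_stub [([0.4186, 0.3024, 0.0292], 0.69)]
nut_arbor [([0.3319, 0.3184, 0.0292], 0.92)]
spacer_arbor [([0.5258, 0.4527, 0.0317], 0.83)]
bearing_arbor []
ring_arbor [([0.4293, 0.4062, 0.0433], 0.82)]
surface_plate [([0.4019, 0.3836, 0.0254], 0.55)]
wrist 58.50625895880382 315.6866289433706 199.71843502606086
[[-0.001 -0.96  -0.278  0.071]
 [ 1.    -0.    -0.001  0.001]
 [ 0.    -0.278  0.96  -0.07 ]
 [ 0.     0.     0.     1.   ]]
lock_nut []
shaft_stub []
nut_arbor []
spacer_arbor []
bearing_arbor []
ring_arbor []
surface_plate []
```

View pics/scene0.png

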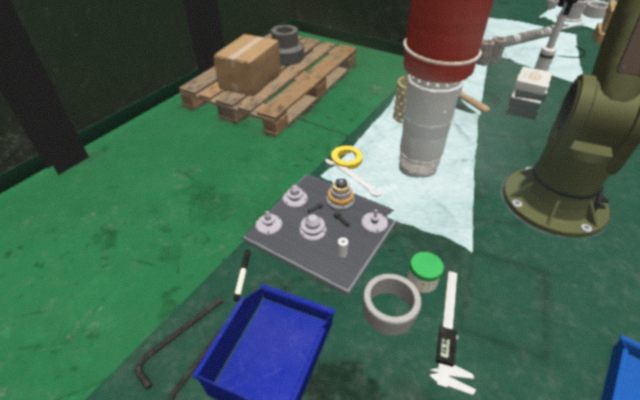

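View pics/top0.png

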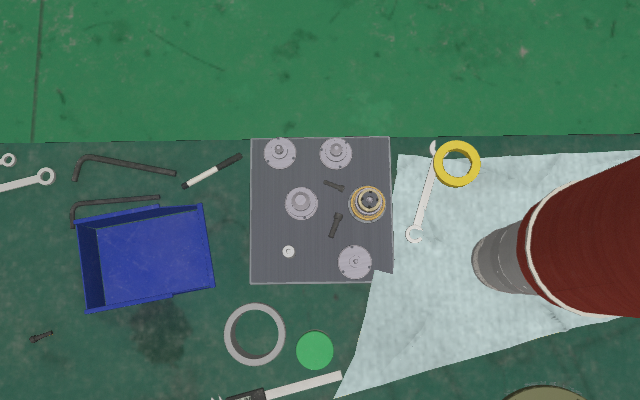

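View pics/wrist0.png

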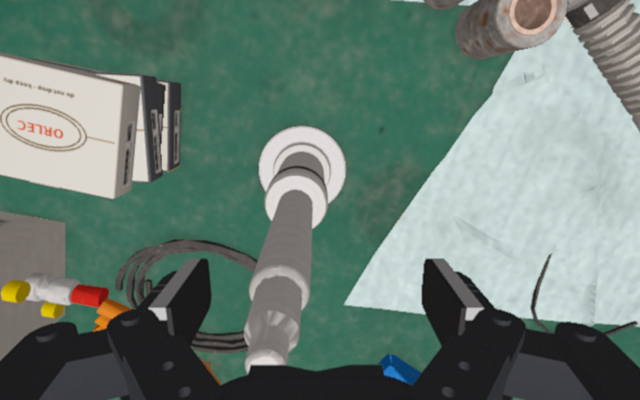

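The plate is at about x 0.42, y 0.38 and the spindle lies between it and the start pose. I'll make a small test move to learn the sense of joint 1.

send_rows(
  moves=[-0.03,0,-0.04,0,1,-0.06,0,-0.08,0,1],
)

```text
t: 1.4
tcp_pos: [0.1046, -0.6186, 0.3839]
orientation: [0.991, 0.132, 0.0, -0.001]
contact_force: [-1.0, -0.8, 1.4]
opening: 0.0854
```

Run:
```python
from h import *
o=manip.get_obs()
for k in ["t","joint_positions","tcp_pos","orientation","contact_force"]: print(k,np.round(o[k],4))
f=manip.grab_frame("scene")
# occupancy near base
d=f["depth"];k=K(f);v,u=np.mgrid[:400,:640]
P=np.stack([(u-f["cx"])/k*d,(v-f["cy"])/k*d,d],-1)@f["T"][:3,:3].T+f["T"][:3,3]
np.save("scene_pts.npy",P)
g=P[d>0]
print(g.min(0),g.max(0))
for x0 in np.arange(-.8,1.2,.1):
    s=""
    for y0 in np.arange(-.9,.9,.1):
        m=(g[:,0]>=x0)&(g[:,0]<x0+.1)&(g[:,1]>=y0)&(g[:,1]<y0+.1)
        s+=f"{g[m,2].max():6.2f}" if m.sum()>2 else "   .  "
    print(f"{x0:5.1f}",s)
```

```text
t 1.4
joint_positions [ 1.5038  0.466  -0.2353  1.3493  0.107   1.3416 -0.0372]
tcp_pos [ 0.1046 -0.6186  0.3839]
orientation [ 9.912e-01  1.324e-01  2.000e-04 -1.400e-03]
contact_force [-0.9586 -0.8186  1.4352]
[-0.19172712 -2.39668143 -0.81475864] [2.49606969 1.05264578 0.4444352 ]
 -0.8    .     .     .     .     .     .     .     .     .     .     .     .     .     .     .     .     .     .  
 -0.7    .     .     .     .     .     .     .     .     .     .     .     .     .     .     .     .     .     .  
 -0.6    .     .     .     .     .     .     .     .     .     .     .     .     .     .     .     .     .     .  
 -0.5    .     .     .     .     .     .     .     .     .     .     .     .     .     .     .     .     .     .  
 -0.4    .     .     .     .     .     .     .     .     .     .     .     .     .     .     .     .     .     .  
 -0.3    .     .     .     .     .     .     .     .     .     .     .     .     .     .     .     .     .     .  
 -0.2    .     .     .     .     .    0.00  0.01  0.00  0.02  0.02  0.00  0.00  0.06  0.06   .     .     .     .  
 -0.1   0.
[... 784 characters left out ...]
0.01  0.01
  0.6    .     .     .     .     .     .     .     .     .     .     .     .     .     .     .     .     .     .  
  0.7    .     .     .     .     .     .     .     .     .     .     .     .     .     .     .     .     .     .  
  0.8    .     .     .     .     .     .     .     .     .     .     .     .     .     .     .     .     .     .  
  0.9    .     .     .     .     .     .     .     .     .     .     .     .     .     .     .     .     .     .  
  1.0  -0.79 -0.79 -0.78   .     .     .     .     .     .   -0.79 -0.79 -0.79 -0.79 -0.79 -0.79 -0.79 -0.79 -0.79
  1.1  -0.78 -0.78 -0.78 -0.78 -0.79 -0.78 -0.79 -0.78 -0.79 -0.79 -0.79 -0.79 -0.79 -0.79 -0.79 -0.79 -0.79 -0.79
```

Run:
```python
import cv2,numpy as np
i=cv2.imread("pics/scene0.png")[0:250,480:640]
cv2.imwrite("pics/crop.png",cv2.resize(i,None,fx=2.4,fy=2.4,interpolation=cv2.INTER_CUBIC))
P=np.load("scene_pts.npy")
for u,v in [(600,90),(575,130),(610,130),(620,60),(625,20),(550,190),(440,20),(440,60),(430,100),(425,140)]: print(u,v,np.round(P[v,u],3))
```

```text
600 90 [0.027 0.026 0.3  ]
575 130 [0.037 0.065 0.228]
610 130 [-0.017  0.058  0.243]
620 60 [0.02  0.006 0.353]
625 20 [ 0.039 -0.035  0.409]
550 190 [0.026 0.065 0.074]
440 20 [0.326 0.137 0.408]
440 60 [0.311 0.134 0.334]
430 100 [0.317 0.122 0.239]
425 140 [0.311 0.114 0.133]
```

View pics/crop.png

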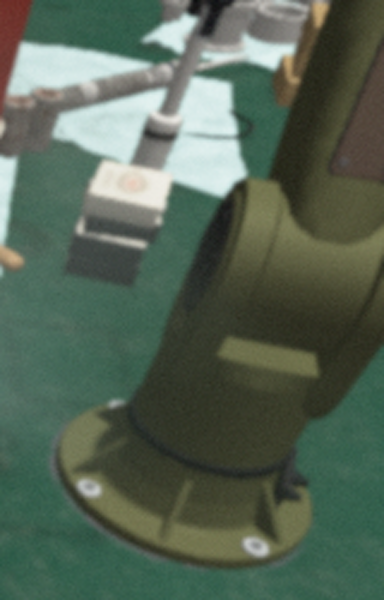

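Run:
```python
import numpy as np
from scipy.optimize import least_squares
P=np.load("scene_pts.npy").reshape(-1,3)
for z0 in np.arange(.02,.46,.02):
    m=(np.hypot(P[:,0],P[:,1])<.2)&(abs(P[:,2]-z0)<.01)
    g=P[m]
    if len(g)>5: print(round(z0,2),len(g),"x",np.round([g[:,0].min(),g[:,0].max()],3),"y",np.round([g[:,1].min(),g[:,1].max()],3))
print()
for z0 in np.arange(.02,.46,.03):
    m=(np.hypot(P[:,0]-.33,P[:,1]-.06)<.13)&(abs(P[:,2]-z0)<.01)
    g=P[m]
    if len(g)>5:
        f=lambda p:np.hypot(g[:,0]-p[0],g[:,1]-p[1])-p[2]
        r=least_squares(f,[.33,.06,.06],loss='soft_l1',f_scale=.003).x
        print(round(z0,2),np.round(r,3))
m=(np.hypot(P[:,0],P[:,1])<.2)&(P[:,2]>.385)
g=P[m];print(len(g))
th=-1.5038; a=.466
d=np.array([np.sin(a)*np.cos(th),np.sin(a)*np.sin(th),np.cos(a)])
e1=np.array([-np.sin(th),np.cos(th),0]); e2=np.cross(d,e1)
q=np.c_[g@e1,g@e2]
r=least_squares(lambda p:np.hypot(q[:,0]-p[0],q[:,1]-p[1])-p[2],[0,.1,.05],loss='soft_l1',f_scale=.003)
print(r.x,r.cost,"h=",r.x[1]/e2[2],e2)
```

```text
0.02 2402 x [-0.115  0.199] y [-0.091  0.117]
0.04 827 x [-0.098  0.084] y [-0.046  0.093]
0.06 667 x [-0.081  0.073] y [-0.033  0.079]
0.08 561 x [-0.07   0.072] y [-0.02   0.073]
0.1 516 x [-0.064  0.07 ] y [-0.004  0.07 ]
0.12 543 x [-0.065  0.07 ] y [-0.002  0.07 ]
0.14 549 x [-0.064  0.07 ] y [-0.     0.069]
0.16 599 x [-0.066  0.069] y [-0.054  0.07 ]
0.18 1065 x [-0.067  0.069] y [-0.057  0.07 ]
0.2 455 x [-0.066  0.07 ] y [-0.017  0.069]
0.22 650 x [-0.066  0.071] y [-0.024  0.07 ]
0.24 797 x [-0.066  0.072] y [-0.044  0.073]
0.26 918 x [-0.061  0.071] y [-0.042  0.072]
0.28 1016 x [-0.052  0.071] y [-0.052  0.068]
0.3 1030 x [-0.041  0.069] y [-0.059  0.056]
0.32 681 x [-0.031  0.064] y [-0.068  0.033]
0.34 562 x [-0.021  0.047] y [-0.08   0.025]
0.36 515 x [-0.012  0.048] y [-0.087  0.016]
0.38 456 x [-0.002  0.048] y [-0.1    0.005]
0.4 380 x [0.008 0.05 ] y [-0.104 -0.004]
0.42 284 x [0.018 0.051] y [-0.105 -0.017]
0.44 79 x [0.028 0.048] y [-0.078 -0.039]

0.02 [0.339 0.043 0.111]
0.05 [0.329 0.061 0.051]
0.08 [0.33  0.061 0.054]
0.11 [0.33  0.061 0.054]
0.14 [0.331 0.061 0.056]
0.17 [0.331 0.061 0.056]
0.2 [0.331 0.061 0.056]
0.23 [0.332 0.061 0.057]
0.26 [0.331 0.061 0.058]
0.29 [0.332 0.061 0.074]
0.32 [0.332 0.061 0.076]
0.35 [0.333 0.061 0.076]
0.38 [0.333 0.062 0.075]
0.41 [0.334 0.062 0.076]
0.44 [0.334 0.062 0.076]
853
[-0.01528203  0.11691317  0.05895143] 0.001090052479006903 h= 0.26020232151894185 [-0.05980792  0.89136849  0.4493164 ]
```

```bash
cat >> h.py <<'E'
from scipy.spatial.transform import Rotation as R
def st():
    o=manip.get_obs(); Rm=R.from_quat(o["orientation"]).as_matrix()
    return o,np.array(o["tcp_pos"]),Rm,np.degrees(np.arctan2(Rm[1,0],Rm[0,0]))
def go(x,y,z,yaw=None):
    o,p,Rm,y0=st()
    # ideal downward frame
    c,s=np.cos(np.radians(y0)),np.sin(np.radians(y0))
    A=np.array([[c,s,0],[s,-c,0],[0,0,-1.]])
    d=A.T@(np.array([x,y,z])-p)
    t=0 if yaw is None else -((yaw-y0+180)%360-180)
    print("shift",np.round(d,4),"turn",round(t,1))
def info():
    o,p,Rm,y=st()
    print("t",round(o["t"],2),"q",np.round(o["joint_positions"],3),"p",np.round(p,4),"r",round(np.hypot(p[0],p[1]),3),"th",round(np.degrees(np.arctan2(p[1],p[0])),1),"yaw",round(y,1),"tilt",round(np.degrees(np.arccos(-Rm[2,2])),2),"F",np.round(o["contact_force"],1),"open",round(o["opening"],4),"tau",np.round(o["joint_torque"],1))
E
python3 - <<'E'
from h import *
info(); t=np.radians(-79); go(.4*np.cos(t),.4*np.sin(t),.33,11)
E
```

```text
t 1.45 q [ 1.51   0.46  -0.229  1.337  0.109  1.348 -0.034] p [ 0.0975 -0.6221  0.392 ] r 0.63 th -81.1 yaw 14.7 tilt 0.58 F [-5.1 -3.4  6.7] open 0.0855 tau [-15.1 -36.9 -11.8 -11.9  -2.9  -0.5  -0.5]
shift [ 0.0377 -0.2273  0.062 ] turn 3.7
```

send_rows(
  moves=[0.037,-0.228,0.06,4,0,0.037,-0.228,0.06,4,0,0.037,-0.228,0.06,4,0,0.037,-0.228,0.06,4,0,0.037,-0.228,0.06,4,0],
)

```text
t: 1.95
tcp_pos: [0.0805, -0.3863, 0.3232]
orientation: [0.995, 0.096, -0.0, -0.0]
contact_force: [0.3, -0.4, 0.0]
opening: 0.0125
```

Run:
```python
from h import *
info(); t=np.radians(-79); go(.22*np.cos(t),.22*np.sin(t),.30,11)
```

```text
t 1.95 q [ 1.521  0.131 -0.249  2.015  0.039  1.    -0.125] p [ 0.0805 -0.3863  0.3232] r 0.395 th -78.2 yaw 11.1 tilt 0.04 F [ 0.3 -0.4  0. ] open 0.0125 tau [  0.2 -30.2  -0.2 -24.4   0.2   0.7   0. ]
shift [-0.0051 -0.1746  0.0232] turn 0.1
```

send_rows(
  moves=[-0.005,-0.175,0.03,0,0,-0.005,-0.175,0.03,0,0,-0.005,-0.175,0.03,0,0,-0.005,-0.175,0.03,0,0,-0.005,-0.175,0.03,0,0],
)

```text
t: 2.45
tcp_pos: [0.0414, -0.2146, 0.2931]
orientation: [0.995, 0.096, -0.001, -0.001]
contact_force: [0.8, -1.5, 0.8]
opening: -0.0
```

Run:
```python
from h import *
info(); t=np.radians(-79); go(.18*np.cos(t),.18*np.sin(t),.29,11)
```

```text
t 2.45 q [ 1.55  -0.142 -0.234  2.379 -0.041  0.904 -0.035] p [ 0.0414 -0.2146  0.2931] r 0.219 th -79.1 yaw 11.0 tilt 0.11 F [ 0.8 -1.5  0.8] open -0.0 tau [  0.1 -12.5   0.4 -20.3  -0.1   0.2   0.2]
shift [ 0.0003 -0.0386  0.0031] turn 0.0
```

send_rows(
  moves=[0,-0.038,0.005,0,0,0,-0.038,0.005,0,0],
)

```text
t: 2.65
tcp_pos: [0.0344, -0.178, 0.2881]
orientation: [0.995, 0.096, -0.0, -0.001]
contact_force: [0.2, -0.9, 0.6]
opening: -0.0001
```

Run:
```python
from h import *
info()
f=manip.grab_frame("wrist"); save(f,"w1.png")
for a in (-40,): 
  t=np.radians(a); go(.18*np.cos(t),.18*np.sin(t),.29,90+a)
```

```text
t 2.65 q [ 1.548 -0.211 -0.223  2.44  -0.058  0.91  -0.013] p [ 0.0344 -0.178   0.2881] r 0.181 th -79.1 yaw 11.0 tilt 0.14 F [ 0.2 -0.9  0.6] open -0.0001 tau [ -0.   -7.2   0.4 -21.6  -0.2   0.    0.2]
shift [ 0.1134 -0.0438 -0.0011] turn -39.0
```

View pics/w1.png

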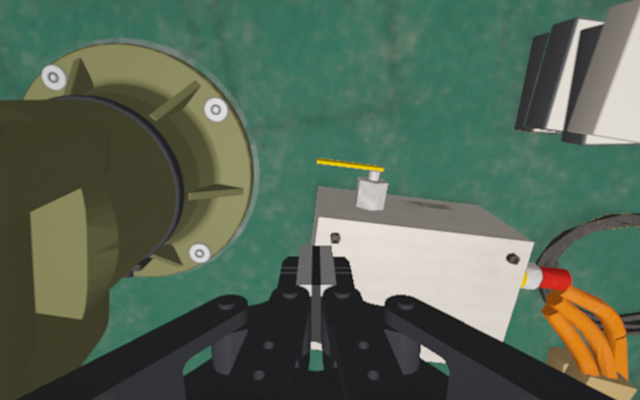

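send_rows(
  moves=[0.025,-0.002,0,-8,0,0.05,-0.007,0,-16,0,0.073,-0.016,0,-24,0,0.095,-0.027,0,-32,0,0.116,-0.042,0,-40,0],
)

```text
t: 3.2
tcp_pos: [0.1431, -0.1184, 0.2895]
orientation: [0.901, 0.434, 0.001, 0.001]
contact_force: [0.2, -0.2, 0.5]
opening: 0.0
```

Run:
```python
from h import *
info()
f=manip.grab_frame("wrist"); save(f,"w2.png")
f=manip.grab_frame("scene"); save(f,"s2.png")
```

```text
t 3.2 q [ 1.208 -0.223 -0.474  2.431 -0.129  0.912  0.149] p [ 0.1431 -0.1184  0.2895] r 0.186 th -39.6 yaw 51.4 tilt 0.14 F [ 0.2 -0.2  0.5] open 0.0 tau [  5.5  -4.3   2.5 -20.9   0.2   0.2  -0.3]
```

View pics/w2.png

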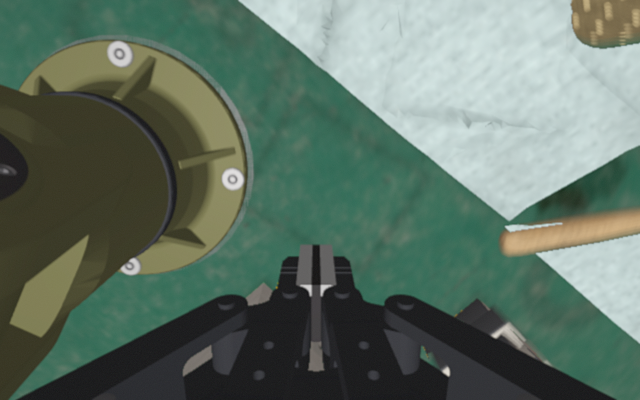

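View pics/s2.png

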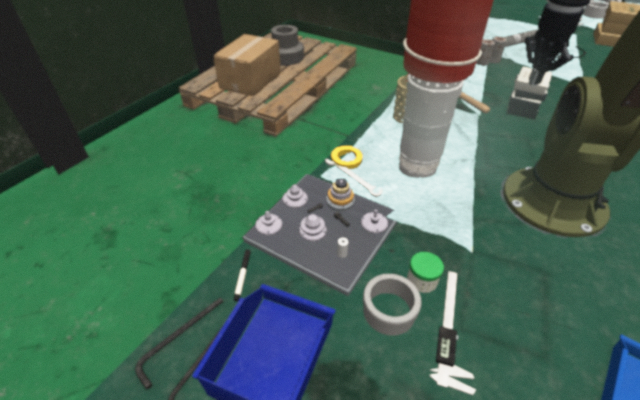

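send_rows(
  moves=[0.025,-0.005,0,-8,0,0.05,-0.012,0,-16,0,0.073,-0.022,0,-24,0,0.095,-0.033,0,-32,0],
)

```text
t: 3.7
tcp_pos: [0.1754, -0.0298, 0.2894]
orientation: [0.771, 0.637, 0.001, 0.001]
contact_force: [0.7, 0.7, 0.0]
opening: 0.0003
```

Run:
```python
from h import *
info()
f=manip.grab_frame("wrist"); save(f,"w3.png")
info()
k=K(f); T=f["tool_from_camera"]; d=f["depth"]; v,u=np.mgrid[:400,:640]
P=np.stack([(u-f["cx"])/k*d,(v-f["cy"])/k*d,d],-1)@T[:3,:3].T+T[:3,3]
o,p,Rm,y=st(); W=P@Rm.T+p
m=(d>0)&(np.hypot(W[...,0]-.333,W[...,1]-.061)<.09)&(W[...,2]>.05)
print(m.sum(), W[m].min(0) if m.any() else 0)
```

```text
t 3.7 q [ 0.572 -0.232 -0.387  2.442 -0.11   0.916  0.073] p [ 0.1754 -0.0298  0.2894] r 0.178 th -9.6 yaw 79.2 tilt 0.11 F [0.7 0.7 0. ] open 0.0003 tau [ 11.1  -3.9   0.9 -21.    0.    0.2   0.7]
t 3.75 q [ 0.555 -0.232 -0.389  2.442 -0.111  0.916  0.07 ] p [ 0.1761 -0.0258  0.2894] r 0.178 th -8.3 yaw 80.1 tilt 0.12 F [ 0.5  2.3 -0.1] open 0.0003 tau [  4.3  -3.1   5.1 -21.4   1.6  -0.2   0.3]
22767 [0.26942414 0.01310911 0.05000361]
```

View pics/w3.png

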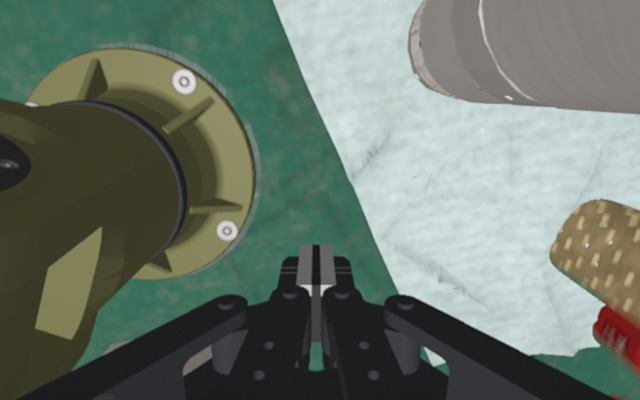

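send_rows(
  moves=[0.025,-0.002,0,-8,0,0.05,-0.007,0,-16,0,0.073,-0.016,0,-24,0,0.095,-0.027,0,-32,0,0.116,-0.042,0,-40,0],
)

```text
t: 4.25
tcp_pos: [0.1559, 0.0934, 0.2894]
orientation: [0.505, 0.863, 0.001, 0.0]
contact_force: [0.0, 0.7, -0.3]
opening: -0.0002
```

Run:
```python
from h import *
info()
```

```text
t 4.25 q [-0.05  -0.23  -0.45   2.436 -0.126  0.914  0.098] p [0.1559 0.0934 0.2894] r 0.182 th 30.9 yaw 119.3 tilt 0.12 F [ 0.   0.7 -0.3] open -0.0002 tau [  7.8  -4.1   1.8 -20.9   0.1   0.2   0. ]
```

```bash
cat > fk.py <<'E'
import numpy as np
from scipy.spatial.transform import Rotation as R
def chain(q,prm,s):
    h,L1,L2,L3,a1,a2,a3=prm
    T=R.from_euler('z',s[0]*q[0])*R.from_euler('y',q[1])
    p=np.array([0,0,h]); pts=[p]
    T=T*R.from_euler('z',s[1]*q[2]); p=p+T.apply([a1,0,L1]); pts.append(p)
    T=T*R.from_euler('y',q[3]); p=p+T.apply([a2,0,L2]) ; 
    T=T*R.from_euler('z',s[2]*q[4]); pts.append(p)
    T=T*R.from_euler('y',q[5]); p=p+T.apply([a3,0,L3]); pts.append(p)
    return np.array(pts),T
E
python3 - <<'E'
from fk import *
import itertools
from scipy.optimize import least_squares
D=[([1.4135,.5083,-.2375,1.5011,.1257,1.1489,-.1548],[.1622,-.6032,.303]),
([1.5038,.466,-.2353,1.3493,.107,1.3416,-.0372],[.1046,-.6186,.3839]),
([1.521,.131,-.249,2.015,.039,1.0,-.125],[.0805,-.3863,.3232]),
([1.55,-.142,-.234,2.379,-.041,.904,-.035],[.0414,-.2146,.2931]),
([1.208,-.223,-.474,2.431,-.129,.912,.149],[.1431,-.1184,.2895]),
([-.05,-.23,-.45,2.436,-.126,.914,.098],[.1559,.0934,.2894])]
best=[]
for s in itertools.product([1,-1],repeat=3):
    def f(x):
        out=[]
        for q,p in D:
            P,T=chain(q,np.r_[.26,x],s); out+=list(P[-1]-p)+list(.3*(T.apply([0,0,1])-[0,0,-1]))
        return np.array(out)
    r=least_squares(f,[.5,.4,.28,0,0,0]); best.append((r.cost,s,r.x))
for b in sorted(best,key=lambda b:b[0])[:3]: print(b[0],b[1],np.round(b[2],4))
E
```

```text
0.0016155093359838087 (-1, -1, -1) [ 0.5934  0.2915  0.364  -0.0476  0.0034 -0.1214]
0.011940377747230486 (-1, -1, 1) [ 0.4146  0.4918 -0.1533  0.0009  0.285  -0.062 ]
0.06336558518229728 (1, -1, -1) [-0.6851 -0.0819 -0.3455  0.039  -0.3792  0.4036]
```

```bash
cat > fit.py <<'E'
from fk import *
import itertools,json
from scipy.optimize import least_squares
D=json.load(open("D.json"))
def ch(q,x,s):
    L1,L2,L3,a1,b1,a2,b2,a3,b3,hh=x
    T=R.from_euler('z',s[0]*q[0])*R.from_euler('y',q[1])
    p=np.array([0,0,hh]); pts=[p]
    T=T*R.from_euler('z',s[1]*q[2]); p=p+T.apply([a1,b1,L1]); pts.append(p)
    T=T*R.from_euler('y',q[3]); T=T*R.from_euler('z',s[2]*q[4]); p=p+T.apply([a2,b2,L2]) ; pts.append(p)
    T=T*R.from_euler('y',q[5]); p=p+T.apply([a3,b3,0]); pts.append(p+T.apply([0,0,L3]))
    T=T*R.from_euler('z',s[3]*q[6])
    return np.array(pts),T
if __name__=="__main__":
  best=[]
  for s in itertools.product([-1],[1,-1],[1,-1],[1,-1]):
    def f(x):
        out=[]
        for q,p,y in D:
            P,T=ch(q,x,s); out+=list(P[-1]-p)+list(.3*(T.apply([0,0,1])-[0,0,-1]))
        out+=list((x[3:9])*.02)+[(x[9]-.26)*.1]
        return np.array(out)
    r=least_squares(f,[.5,.4,.28,0,0,0,0,0,0,.26]); best.append((r.cost,s,r.x))
  for b in sorted(best,key=lambda b:b[0])[:3]:
    print(b[0],b[1],np.round(b[2],4))
  s,x=sorted(best,key=lambda b:b[0])[0][1:]
  for q,p,y in D:
    P,T=ch(q,x,s); print(np.round(P[-1]-p,4),np.round(T.apply([0,0,1]),3),"elbow",np.round(P[1],3), "tool x yaw",np.round(np.degrees(np.arctan2(*T.apply([1,0,0])[1::-1])),1),y)
E
cat > D.json <<'E'
[[[1.4135,0.5083,-0.2375,1.5011,0.1257,1.1489,-0.1548],[0.1622,-0.6032,0.303],15.05],
[[1.5038,0.466,-0.2353,1.3493,0.107,1.3416,-0.0372],[0.1046,-0.6186,0.3839],15.2],
[[1.521,0.131,-0.249,2.015,0.039,1.0,-0.125],[0.0805,-0.3863,0.3232],11.1],
[[1.55,-0.142,-0.234,2.379,-0.041,0.904,-0.035],[0.0414,-0.2146,0.2931],11],
[[1.208,-0.223,-0.474,2.431,-0.129,0.912,0.149],[0.1431,-0.1184,0.2895],51.4],
[[-0.05,-0.23,-0.45,2.436,-0.126,0.914,0.098],[0.1559,0.0934,0.2894],119.3]]
E
python3 fit.py
```

```text
2.2099800580588064e-06 (-1, -1, -1, -1) [ 0.5767  0.3828  0.2995  0.0025 -0.0109  0.0012 -0.0067  0.0037 -0.0067
  0.2596]
2.209980058058807e-06 (-1, -1, -1, 1) [ 0.5767  0.3828  0.2995  0.0025 -0.0109  0.0012 -0.0067  0.0037 -0.0067
  0.2596]
0.0036025636838184147 (-1, 1, 1, 1) [ 0.516   0.3565  0.1358  0.0527 -0.2835  0.1111  0.2186  0.0051  0.2186
  0.237 ]
[0.     0.0001 0.    ] [-0.     0.002 -1.   ] elbow [ 0.035 -0.283  0.761] tool x yaw 105.1 15.05
[ 0.0002  0.0001 -0.    ] [-0.     0.003 -1.   ] elbow [ 0.008 -0.264  0.773] tool x yaw 105.2 15.2
[-0.0002 -0.0005  0.0001] [-0.001 -0.    -1.   ] elbow [-0.006 -0.081  0.831] tool x yaw 101.0 11.1
[-0.0001  0.0008  0.0001] [-0.001  0.003 -1.   ] elbow [-0.012  0.077  0.831] tool x yaw 101.0 11
[ 0.     -0.     -0.0002] [ 0.002 -0.001 -1.   ] elbow [-0.051  0.11   0.824] tool x yaw 141.4 51.4
[0.0004 0.0002 0.0001] [ 0.003  0.002 -1.   ] elbow [-0.124 -0.015  0.823] tool x yaw -150.7 119.3
```

```bash
cat > clr.py <<'E'
from fit import *
X=np.array([.5767,.3828,.2995,.0025,-.0109,.0012,-.0067,.0037,-.0067,.2596]);S=(-1,-1,-1,-1)
lo=[-3.08,-.24,-1.43,0,-1.52,.17,-2.89];hi=[3.08,2.05,1.35,2.5,4.66,1.96,2.89]
pole=np.array([.333,.061])
def clear(q):
    P,_=ch(q,X,S); out=[]
    for i in range(3):
        t=np.linspace(0,1,60)[:,None]; L=P[i]*(1-t)+P[i+1]*t
        d=np.hypot(L[:,0]-pole[0],L[:,1]-pole[1])-.077
        d=np.where(L[:,2]>.82,np.hypot(np.maximum(d,0),L[:,2]-.82),d)
        out.append((round(d.min(),3),round(L[d.argmin(),2],2)))
    return out,P
def ik(pos,yaw,j3,q0):
    def f(q):
        P,T=ch(q,X,S); y=np.radians(yaw+90)
        return np.r_[(P[-1]-pos),.3*(T.apply([0,0,1])-[0,0,-1]),.3*(T.apply([1,0,0])-[np.cos(y),np.sin(y),0]),.3*(q[2]-j3)]
    r=least_squares(f,np.clip(q0,np.array(lo)+1e-3,np.array(hi)-1e-3),bounds=(lo,hi)); return r.x,r.cost
E
python3 - <<'E'
from clr import *
for n,pos in dict(S=(.424,.305,.13),N=(.331,.322,.13),Sp=(.524,.455,.13),B=(.517,.358,.13),Rg=(.43,.413,.13)).items():
  th=np.arctan2(pos[1],pos[0])
  for j3 in (-.4,-.2,0,.2,.4,.7):
    q,c=ik(np.array(pos),130,j3,[-th,.5,j3,1.5,0,1.1,0])
    cl,P=clear(q); print(n,j3,"%.1e"%c,np.round(q,2),cl,"elbow",np.round(P[1],2))
E
```

```text
S -0.4 2.0e-25 [-0.4   0.58 -0.4   1.99  0.37  0.64 -0.35] [(np.float64(-0.011), np.float64(0.74)), (np.float64(-0.011), np.float64(0.74)), (np.float64(0.183), np.float64(0.13))] elbow [0.3  0.12 0.74]
S -0.2 5.7e-24 [-0.54  0.57 -0.2   1.98  0.19  0.61 -0.16] [(np.float64(0.031), np.float64(0.74)), (np.float64(0.031), np.float64(0.74)), (np.float64(0.183), np.float64(0.13))] elbow [0.27 0.15 0.74]
S 0 3.6e-23 [-0.67  0.56  0.    1.98 -0.    0.6   0.03] [(np.float64(0.071), np.float64(0.74)), (np.float64(0.072), np.float64(0.75)), (np.float64(0.183), np.float64(0.13))] elbow [0.25 0.18 0.75]
S 0.2 2.0e-23 [-0.8   0.58  0.2   1.97 -0.19  0.61  0.22] [(np.float64(0.11), np.float64(0.69)), (np.float64(0.11), np.float64(0.7)), (np.float64(0.183), np.float64(0.13))] elbow [0.23 0.22 0.74]
S 0.4 5.6e-24 [-0.93  0.6   0.4   1.97 -0.38  0.65  0.41] [(np.float64(0.144), np.float64(0.63)), (np.float64(0.142), np.float64(0.64)), (np.float64(0.183), np.float64(0.13))] elbow [0.2  0.25 0.74]
S 0.7 2.3e-19 [-1.1   0.68  0.7   1.96 -0.64  0.74  0.68] [(np.float64(0.187), np.float64(0.53)), (np.floa
[... 4167 characters left out ...]
(np.float64(0.124), np.float64(0.72)), (np.float64(0.288), np.float64(0.13))] elbow [0.25 0.24 0.72]
Rg 0.2 7.0e-19 [-0.93  0.66  0.2   1.77 -0.18  0.73  0.07] [(np.float64(0.145), np.float64(0.59)), (np.float64(0.166), np.float64(0.72)), (np.float64(0.288), np.float64(0.13))] elbow [0.22 0.28 0.72]
Rg 0.4 1.2e-16 [-1.05  0.69  0.4   1.77 -0.37  0.76  0.24] [(np.float64(0.174), np.float64(0.54)), (np.float64(0.208), np.float64(0.68)), (np.float64(0.288), np.float64(0.13))] elbow [0.19 0.31 0.71]
Rg 0.7 7.4e-23 [-1.21  0.76  0.7   1.76 -0.63  0.86  0.48] [(np.float64(0.208), np.float64(0.45)), (np.float64(0.256), np.float64(0.57)), (np.float64(0.288), np.float64(0.13))] elbow [0.15 0.36 0.68]
```

send_rows(
  moves=[0.025,-0.002,0,-8,0,0.05,-0.007,0,-16,0,0.073,-0.016,0,-24,0,0.095,-0.027,0,-32,0],
)

```text
t: 4.65
tcp_pos: [0.0853, 0.1636, 0.2894]
orientation: [0.248, 0.969, 0.001, 0.0]
contact_force: [0.6, 0.4, -0.3]
opening: 0.0002
```

Run:
```python
from h import *
from clr import clear
o,p,Rm,y=st()
info();print(clear(o["joint_positions"])); t=np.radians(63); go(.42*np.cos(t),.42*np.sin(t),.33,153)
```

```text
t 4.65 q [-0.532 -0.229 -0.501  2.432 -0.139  0.914  0.133] p [0.0853 0.1636 0.2894] r 0.184 th 62.5 yaw 151.3 tilt 0.11 F [ 0.6  0.4 -0.3] open 0.0002 tau [  7.1  -4.    2.1 -21.    0.1   0.2  -0.3]
([(np.float64(0.262), np.float64(0.26)), (np.float64(0.197), np.float64(0.59)), (np.float64(0.191), np.float64(0.29))], array([[ 0.        ,  0.        ,  0.2596    ],
       [-0.10237671, -0.06991516,  0.82292835],
       [ 0.0822155 ,  0.17016009,  0.58868114],
       [ 0.08564769,  0.1637279 ,  0.28917208]]))
shift [ 0.0087  0.2354 -0.0406] turn -1.7
```

send_rows(
  moves=[0.008,0.236,-0.04,-2,0,0.008,0.236,-0.04,-2,0,0.008,0.236,-0.04,-2,0,0.008,0.236,-0.04,-2,0,0.008,0.236,-0.04,-2,0],
)

```text
t: 5.15
tcp_pos: [0.1949, 0.3756, 0.329]
orientation: [0.234, 0.972, 0.001, -0.0]
contact_force: [-0.4, 0.4, 0.0]
opening: -0.0002
```

Run:
```python
from h import *
from clr import clear
o,p,Rm,y=st()
info();print(clear(o["joint_positions"])[0]); 
f=manip.grab_frame("wrist"); save(f,"w4.png")
```

```text
t 5.15 q [-0.6    0.2   -0.666  1.945  0.142  1.041 -0.23 ] p [0.1949 0.3756 0.329 ] r 0.423 th 62.6 yaw 152.9 tilt 0.13 F [-0.4  0.4  0. ] open -0.0002 tau [  1.5 -37.1  -3.2 -21.2  -0.5  -0.8   0.3]
[(np.float64(0.15), np.float64(0.82)), (np.float64(0.143), np.float64(0.79)), (np.float64(0.268), np.float64(0.33))]
```

View pics/w4.png

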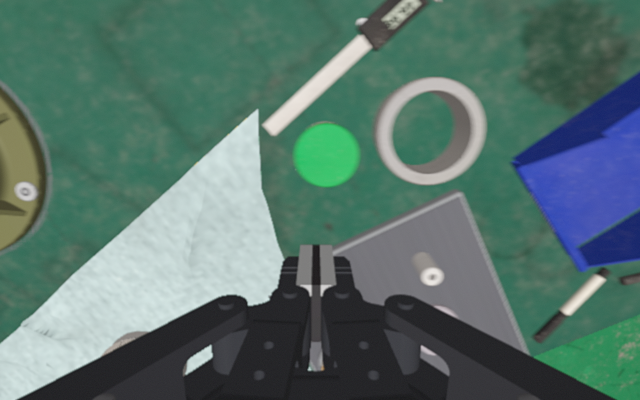

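```bash
cat > sim.py <<'E'
from clr import *
def jac(q):
    P0,T0=ch(q,X,S); J=np.zeros((6,7))
    for i in range(7):
        d=np.array(q,float);d[i]+=1e-5
        P,T=ch(d,X,S); J[:3,i]=(P[-1]-P0[-1])/1e-5; J[3:,i]=(T*T0.inv()).as_rotvec()/1e-5
    return J
def step(q,pos,yaw,w=None,iters=3):
    q=np.array(q,float)
    for _ in range(iters):
        P,T=ch(q,X,S); y=np.radians(yaw+90)
        Rd=R.from_matrix(np.array([[np.cos(y),np.sin(y),0],[np.sin(y),-np.cos(y),0],[0,0,-1]]).T.T)
        e=np.r_[pos-P[-1],(Rd*T.inv()).as_rotvec()]
        J=jac(q)
        q=q+np.linalg.pinv(J)@e
    return q
def path(q,wps,n=20):
    P,T=ch(q,X,S); x=T.apply([1,0,0]); p0=P[-1]; y0=np.degrees(np.arctan2(x[1],x[0]))-90
    for pos,yaw in wps:
        dy=(yaw-y0+180)%360-180
        for k in range(1,n+1):
            q=step(q,p0+(np.array(pos)-p0)*k/n,y0+dy*k/n,iters=1)
        q=step(q,np.array(pos),yaw)
        p0=np.array(pos);y0=yaw
    return q
def pol(r,th,z): t=np.radians(th); return np.array([r*np.cos(t),r*np.sin(t),z])
E
python3 - <<'E'
from sim import *
np.set_printoptions(precision=3,suppress=True)
q=[-.532,-.229,-.501,2.432,-.139,.914,.133]
print(path(q,[((.1949,.3756,.329),152.9)]),"obs [-.6 .2 -.666 1.945 .142 1.041 -.23]")
q=[1.4135,.5083,-.2375,1.5011,.1257,1.1489,-.1548]
q=path(q,[((.0975,-.6221,.392),14.7)]);print(q,"obs [1.51 .46 -.229 1.337 .109 1.348 -.034]")
q=path(q,[((.0805,-.3863,.3232),11.1)]);print(q,"obs [ 1.521  0.131 -0.249  2.015  0.039  1.    -0.125]")
q=path(q,[((.0414,-.2146,.2931),11)]);print(q,"obs [ 1.55  -0.142 -0.234  2.379 -0.041  0.904 -0.035]")
q=path(q,[((.0344,-.178,.2881),11)]);print(q,"obs [ 1.548 -0.211 -0.223  2.44  -0.058  0.91  -0.013]")
E
```

```text
[-0.616  0.194 -0.647  1.951  0.135  1.039 -0.225] obs [-.6 .2 -.666 1.945 .142 1.041 -.23]
[ 1.515  0.465 -0.235  1.329  0.107  1.36  -0.033] obs [1.51 .46 -.229 1.337 .109 1.348 -.034]
[ 1.515  0.13  -0.242  2.016  0.037  0.999 -0.122] obs [ 1.521  0.131 -0.249  2.015  0.039  1.    -0.125]
[ 1.535 -0.142 -0.22   2.379 -0.039  0.901 -0.038] obs [ 1.55  -0.142 -0.234  2.379 -0.041  0.904 -0.035]
[ 1.532 -0.21  -0.211  2.442 -0.055  0.906 -0.019] obs [ 1.548 -0.211 -0.223  2.44  -0.058  0.91  -0.013]
```

```bash
cat > search.py <<'E'
from sim import *
np.set_printoptions(precision=3,suppress=True)
rng=np.random.default_rng(int(__import__("sys").argv[1]))
q0=np.array([-.6,.2,-.666,1.945,.142,1.041,-.23])
res=[]
import time;t0=time.time()
while time.time()-t0<100:
    n=rng.integers(2,4)
    w=[]
    for _ in range(n):
        r=rng.uniform(.18,.6);th=rng.uniform(60,115);z=rng.uniform(.29,.45);w.append((r,th,z,th+90+rng.choice([0,rng.uniform(-120,120)])))
    q=q0.copy();ok=True;qs=[];cm=1
    for (r,th,z,y) in w+[(.55,50,.3,130)]:
        q=path(q,[(pol(r,th,z),y)],n=8)
        if np.any(q<np.array(lo)+.02) or np.any(q>np.array(hi)-.02): ok=False;break
        P=ch(q,X,S)[0]
        cm=min(cm,min(c[0] for c in clear(q)[0]));qs.append(q)
    if ok: res.append((q[2],cm,w,q))
res.sort(key=lambda a:-a[0])
for a in res[:4]: print(round(a[0],3),round(a[1],3),[tuple(np.round(x,2).tolist()) for x in a[2]],a[3])
E
for i in 1 2 3 4; do python3 search.py $i & done; wait
```

```text
0.134 0.156 [(0.59, 102.93, 0.38, 192.93), (0.25, 65.44, 0.31, 40.58), (0.26, 98.94, 0.4, 188.94)] [-1.008  0.396  0.134  1.701 -0.059  1.049 -0.157]
0.082 0.15 [(0.54, 100.67, 0.3, 185.48), (0.31, 99.91, 0.42, 90.5), (0.35, 98.08, 0.38, 256.47)] [-0.973  0.393  0.082  1.702 -0.036  1.048 -0.181]
-0.045 0.133 [(0.53, 69.78, 0.39, 87.0), (0.28, 87.17, 0.37, 177.17), (0.27, 102.82, 0.33, 291.87)] [-0.886  0.391 -0.045  1.704  0.02   1.048 -0.239]
-0.055 0.131 [(0.3, 103.04, 0.3, 126.88), (0.32, 64.4, 0.44, 154.4), (0.36, 76.46, 0.3, 245.23)] [-0.879  0.391 -0.055  1.704  0.024  1.048 -0.244]
0.123 0.155 [(0.59, 103.29, 0.42, 86.27), (0.22, 70.64, 0.32, 160.64), (0.23, 76.32, 0.37, 250.19)] [-1.001  0.395  0.123  1.701 -0.054  1.049 -0.162]
0.065 0.147 [(0.25, 107.13, 0.32, 172.37), (0.28, 106.56, 0.39, 286.95), (0.49, 90.42, 0.32, 244.85)] [-0.961  0.393  0.065  1.702 -0.029  1.048 -0.189]
0.008 0.14 [(0.56, 99.75, 0.43, 130.16), (0.29, 78.98, 0.39, 54.84), (0.29, 65.3, 0.33, 155.3)] [-0.922  0.391  0.008  1.703 -0.003  1.048 -0.215]
-0.042 0.133 [(0.4, 63.49, 0.29, 75.86), (0.28, 111.
[... 539 characters left out ...]
, 66.77, 0.37, 45.15), (0.22, 84.59, 0.31, 174.59), (0.37, 87.3, 0.32, 233.3)] [-0.836  0.391 -0.118  1.705  0.052  1.049 -0.273]
0.258 0.173 [(0.59, 107.71, 0.32, 131.76), (0.25, 74.48, 0.36, 58.81), (0.32, 92.96, 0.42, 226.9)] [-1.092  0.404  0.258  1.699 -0.116  1.053 -0.098]
0.204 0.166 [(0.28, 113.31, 0.37, 149.68), (0.25, 63.91, 0.3, 262.32)] [-1.056  0.4    0.204  1.7   -0.091  1.051 -0.124]
0.077 0.149 [(0.5, 69.3, 0.29, 92.63), (0.26, 94.95, 0.36, 184.95), (0.25, 87.28, 0.36, 291.07)] [-0.97   0.393  0.077  1.702 -0.034  1.048 -0.183]
-0.037 0.134 [(0.55, 68.59, 0.41, 65.44), (0.33, 99.11, 0.37, 91.48), (0.28, 101.22, 0.35, 191.22)] [-0.891  0.391 -0.037  1.703  0.016  1.048 -0.236]
```

Run:
```python
from sim import *
np.set_printoptions(precision=3,suppress=True)
q0=np.array([-.6,.2,-.666,1.945,.142,1.041,-.23])
def run(w):
    q=q0.copy()
    for (r,th,z,y) in w:
        q=path(q,[(pol(r,th,z),y)],n=16); print((r,th,z,y),q,[float(c[0]) for c in clear(q)[0]])
    print()
run([(.28,110,.36,150),(.25,64,.3,262),(.5,60,.3,200),(.53,52,.3,130)])
run([(.4,63,.3,80),(.25,64,.3,80),(.25,64,.3,170),(.25,64,.3,262),(.5,60,.3,200),(.53,52,.3,130)])
run([(.28,110,.36,150),(.25,64,.3,262),(.5,64,.3,262),(.5,64,.3,80),(.25,64,.3,80),(.25,64,.3,170),(.25,64,.3,262),(.5,60,.3,200),(.53,52,.3,130)])
run([(.45,110,.33,200),(.22,110,.3,200),(.22,80,.3,200),(.22,60,.3,240),(.5,60,.3,200),(.53,52,.3,130)])
```

```text
(0.28, 110, 0.36, 150) [-0.836 -0.189 -0.956  2.139 -0.171  1.118 -0.661] [0.262, 0.332, 0.397]
(0.25, 64, 0.3, 262) [-1.016 -0.091 -0.177  2.318 -0.02   0.914  1.822] [0.262, 0.2, 0.2]
(0.5, 60, 0.3, 200) [-1.056  0.315 -0.055  1.826  0.02   1.001  0.802] [0.174, 0.173, 0.304]
(0.53, 52, 0.3, 130) [-1.127  0.373  0.249  1.749 -0.105  1.033 -0.143] [0.187, 0.178, 0.28]

(0.4, 63, 0.3, 80) [-0.778  0.173 -0.453  2.049  0.094  0.939 -1.456] [0.174, 0.164, 0.255]
(0.25, 64, 0.3, 80) [-0.73  -0.097 -0.43   2.317 -0.051  0.914 -1.302] [0.262, 0.203, 0.2]
(0.25, 64, 0.3, 170) [-0.892 -0.093 -0.287  2.317 -0.033  0.914  0.238] [0.262, 0.201, 0.2]
(0.25, 64, 0.3, 262) [-1.047 -0.091 -0.149  2.318 -0.017  0.914  1.817] [0.262, 0.2, 0.2]
(0.5, 60, 0.3, 200) [-1.078  0.315 -0.023  1.825  0.009  1.001  0.814] [0.179, 0.177, 0.304]
(0.53, 52, 0.3, 130) [-1.149  0.376  0.28   1.749 -0.118  1.034 -0.128] [0.191, 0.182, 0.28]

(0.28, 110, 0.36, 150) [-0.836 -0.189 -0.956  2.139 -0.171  1.118 -0.661] [0.262, 0.332, 0.397]
(0.25, 64, 0.3, 262) [-1.016 -0.091 -0.177  2.318 -0.02   0.914  1.822] [0.262,
[... 521 characters left out ...]
0.158  1.014  6.93 ] [0.125, 0.125, 0.304]
(0.53, 52, 0.3, 130) [-0.872  0.361 -0.115  1.754  0.047  1.029  5.977] [0.135, 0.133, 0.28]

(0.45, 110, 0.33, 200) [-1.219  0.302 -0.994  1.898  0.285  1.092 -0.406] [0.211, 0.211, 0.53]
(0.22, 110, 0.3, 200) [-0.948 -0.224 -0.833  2.357 -0.204  0.947  0.272] [0.262, 0.329, 0.356]
(0.22, 80, 0.3, 200) [-0.858 -0.167 -0.524  2.36  -0.104  0.929  0.606] [0.262, 0.256, 0.256]
(0.22, 60, 0.3, 240) [-0.897 -0.149 -0.214  2.362 -0.04   0.926  1.534] [0.262, 0.188, 0.181]
(0.5, 60, 0.3, 200) [-0.96   0.317 -0.185  1.827  0.068  1.004  0.748] [0.158, 0.157, 0.304]
(0.53, 52, 0.3, 130) [-1.037  0.365  0.118  1.751 -0.049  1.029 -0.203] [0.168, 0.162, 0.28]
```

send_rows(
  moves=[0,0,0,8.5,0,0,0,0,17,0,0,0,0,25.5,0,0,0,0,34,0,0,0,0,42.5,0],
)

```text
t: 5.7
tcp_pos: [0.1934, 0.3728, 0.3287]
orientation: [0.573, 0.82, 0.0, -0.0]
contact_force: [-0.3, -0.2, 0.0]
opening: 0.0002
```

send_rows(
  moves=[0,0,0,8.5,0,0,0,0,17,0,0,0,0,25.5,0,0,0,0,30,0],
)

```text
t: 6.1
tcp_pos: [0.1933, 0.3728, 0.3287]
orientation: [0.765, 0.644, 0.0, -0.0]
contact_force: [-0.8, -0.3, 0.7]
opening: -0.0002
```

Run:
```python
from h import *
info(); t=np.radians(64); go(.25*np.cos(t),.25*np.sin(t),.30,80)
```

```text
t 6.1 q [-0.767  0.177 -0.457  1.953  0.09   1.031 -1.437] p [0.1933 0.3728 0.3287] r 0.42 th 62.6 yaw 80.1 tilt 0.03 F [-0.8 -0.3  0.7] open -0.0002 tau [  0.6 -35.2  -1.9 -23.6   0.    0.    0.4]
shift [-0.1603 -0.0571  0.0287] turn 0.1
```

send_rows(
  moves=[-0.16,-0.057,0.028,0,0,-0.16,-0.057,0.028,0,0,-0.16,-0.057,0.028,0,0,-0.16,-0.057,0.028,0,0,-0.16,-0.057,0.028,-8.5,0],
)

```text
t: 6.6
tcp_pos: [0.1091, 0.2211, 0.3003]
orientation: [0.713, 0.701, -0.0, 0.001]
contact_force: [0.9, 0.5, 0.5]
opening: -0.0001
```

send_rows(
  moves=[0,0,0,-8.5,0,0,0,0,-17,0,0,0,0,-25.5,0,0,0,0,-34,0,0,0,0,-42.5,0],
)

```text
t: 7.1
tcp_pos: [0.1106, 0.2245, 0.301]
orientation: [0.408, 0.913, 0.0, -0.0]
contact_force: [-0.3, -0.0, -0.0]
opening: -0.0002
```

send_rows(
  moves=[0,0,0,-8.5,0,0,0,0,-17,0,0,0,0,-25.5,0,0,0,0,-34,0,0,0,0,-42.5,0],
)

```text
t: 7.6
tcp_pos: [0.1106, 0.2245, 0.301]
orientation: [0.05, 0.999, 0.0, 0.0]
contact_force: [-0.3, -0.0, 0.2]
opening: 0.0001
```

send_rows(
  moves=[0,0,0,-8.5,0,0,0,0,-17,0,0,0,0,-25.5,0,0,0,0,-34,0,0,0,0,-42.5,0],
)

```text
t: 8.1
tcp_pos: [0.1106, 0.2245, 0.301]
orientation: [-0.316, 0.949, 0.0, 0.0]
contact_force: [-0.6, 0.3, 0.1]
opening: -0.0002
```

send_rows(
  moves=[0,0,0,-8.5,0,0,0,0,-17,0,0,0,0,-25.5,0,0,0,0,-34,0,0,0,0,-42.5,0],
)

```text
t: 8.6
tcp_pos: [0.1106, 0.2245, 0.301]
orientation: [-0.638, 0.77, 0.0, 0.0]
contact_force: [0.2, 0.5, 0.4]
opening: -0.0001
```

Run:
```python
from h import *
info(); t=np.radians(62); go(.48*np.cos(t),.48*np.sin(t),.33,262)
from sim import *
np.set_printoptions(precision=3,suppress=True)
q=np.array(st()[0]["joint_positions"])
for w in [(.48,62,.33,262),(.5,58,.33,90),(.6,40,.3,90),(.63,35,.14,90),(.524,36,.14,90)]:
    q=path(q,[(pol(*w[:3]),w[3])],n=20);print(w,q,[float(c[0]) for c in clear(q)[0]])
```

```text
t 8.6 q [-1.03  -0.094 -0.161  2.316 -0.019  0.917  1.776] p [0.1106 0.2245 0.301 ] r 0.25 th 63.8 yaw -100.7 tilt 0.05 F [0.2 0.5 0.4] open -0.0001 tau [  0.9 -14.9  -0.2 -21.9  -0.   -0.   -2.4]
shift [-0.2172 -0.0757 -0.029 ] turn -2.7
(0.48, 62, 0.33, 262) [-1.018  0.258 -0.149  1.823  0.043  1.064  1.819] [0.176, 0.172, 0.301]
(0.5, 58, 0.33, 90) [-1.407  0.321  0.477  1.77  -0.164  1.09  -0.875] [0.234, 0.219, 0.292]
(0.6, 40, 0.3, 90) [-1.026  0.509  0.468  1.563 -0.246  1.128 -0.503] [0.167, 0.158, 0.271]
(0.63, 35, 0.14, 90) [-0.877  0.712  0.392  1.665 -0.344  0.834 -0.338] [0.132, 0.159, 0.275]
(0.524, 36, 0.14, 90) [-0.932  0.588  0.397  1.953 -0.353  0.668 -0.315] [0.145, 0.141, 0.186]
```

send_rows(
  moves=[-0.218,-0.076,-0.03,0,0,-0.218,-0.076,-0.03,0,0,-0.218,-0.076,-0.03,0,0,-0.218,-0.076,-0.03,0,0,-0.218,-0.076,-0.03,8.5,0],
)

```text
t: 9.1
tcp_pos: [0.2287, 0.4266, 0.3307]
orientation: [-0.576, 0.817, 0.0, 0.001]
contact_force: [-0.8, -0.9, -0.2]
opening: 0.0001
```

send_rows(
  moves=[0,0,0,8.5,0,0,0,0,17,0,0,0,0,25.5,0,0,0,0,34,0,0,0,0,42.5,0],
)

```text
t: 9.6
tcp_pos: [0.227, 0.4238, 0.3305]
orientation: [-0.238, 0.971, -0.0, 0.0]
contact_force: [-1.1, 0.1, -0.9]
opening: -0.0
```

send_rows(
  moves=[0,0,0,8.5,0,0,0,0,17,0,0,0,0,25.5,0,0,0,0,34,0,0,0,0,42.5,0],
)

```text
t: 10.1
tcp_pos: [0.227, 0.4238, 0.3306]
orientation: [0.13, 0.992, 0.0, 0.0]
contact_force: [0.1, 0.4, -0.1]
opening: 0.0001
```

send_rows(
  moves=[0,0,0,8.5,0,0,0,0,17,0,0,0,0,25.5,0,0,0,0,34,0,0,0,0,42.5,0],
)

```text
t: 10.6
tcp_pos: [0.2269, 0.4238, 0.3307]
orientation: [0.48, 0.877, 0.0, 0.0]
contact_force: [0.6, -0.1, -0.2]
opening: 0.0002
```

send_rows(
  moves=[0,0,0,8.5,0,0,0,0,17,0,0,0,0,25.5,0,0,0,0,33,0],
)

```text
t: 11.0
tcp_pos: [0.2269, 0.4239, 0.3307]
orientation: [0.709, 0.705, 0.0, 0.0]
contact_force: [0.0, 0.5, -0.4]
opening: -0.0002
```

Run:
```python
from h import *
info(); go(.37,.38,.33,90)
```

```text
t 11.0 q [-1.455  0.276  0.428  1.827 -0.129  1.065 -0.986] p [0.2269 0.4239 0.3307] r 0.481 th 61.8 yaw 89.6 tilt 0.06 F [ 0.   0.5 -0.4] open -0.0002 tau [  1.3 -41.8   2.8 -24.    0.2  -0.    1.8]
shift [-0.0429  0.1434  0.0007] turn -0.4
```

send_rows(
  moves=[-0.134,0.193,0,0,0,-0.134,0.193,0,0,0,-0.134,0.193,0,0,0,-0.134,0.193,0,0,0,-0.134,0.193,0,0,0],
)

```text
t: 11.5
tcp_pos: [0.4226, 0.2869, 0.331]
orientation: [0.708, 0.706, 0.001, 0.001]
contact_force: [-0.1, 0.2, 0.2]
opening: -0.0
```

send_rows(
  moves=[0,0,0,0,0,0,0,0,0,0],
)

```text
t: 11.7
tcp_pos: [0.42, 0.2891, 0.3305]
orientation: [0.708, 0.706, -0.0, 0.0]
contact_force: [0.1, 0.2, -0.8]
opening: -0.0
```

```bash
cat >> h.py <<'E'
def cloud(n):
    o,p,Rm,y=st(); f=manip.grab_frame("wrist"); save(f,n+".png")
    np.savez(n+".npz",img=f["img"],depth=f["depth"],p=p,R=Rm,T=f["tool_from_camera"],vfov=f["vfov"],cx=f["cx"],cy=f["cy"])
    return f
def load(n):
    g=np.load(n+".npz"); d=g["depth"];k=200/np.tan(np.radians(float(g["vfov"]))/2);v,u=np.mgrid[:400,:640]
    P=np.stack([(u-g["cx"])/k*d,(v-g["cy"])/k*d,d],-1)@g["T"][:3,:3].T+g["T"][:3,3]
    W=P@g["R"].T+g["p"]; W[d<=0]=np.nan
    return g,W
E
python3 - <<'E'
from h import *
info(); cloud("c1"); go(.42,.36,.33,90)
E
```

```text
t 11.7 q [-1.015  0.335  0.507  1.76  -0.18   1.093 -0.451] p [0.42   0.2891 0.3305] r 0.51 th 34.5 yaw 89.9 tilt 0.04 F [ 0.1  0.2 -0.8] open -0.0 tau [  2.  -45.2   6.2 -24.4   0.3  -0.1   0.1]
shift [0.0699 0.001  0.0005] turn 0.0
```

View pics/c1.png

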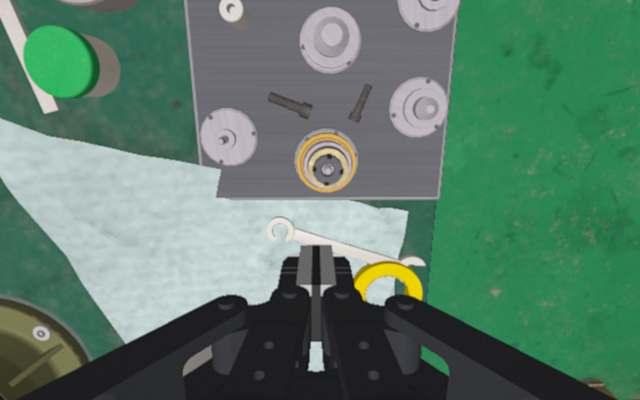

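send_rows(
  moves=[0.07,0.001,0,0,0,0.07,0.001,0,0,0,0.07,0.001,0,0,0,0.07,0.001,0,0,0],
)

```text
t: 12.15
tcp_pos: [0.4187, 0.3608, 0.3304]
orientation: [0.706, 0.709, -0.001, 0.0]
contact_force: [0.0, -0.2, -0.7]
opening: 0.0001
```

Run:
```python
from h import *
info(); cloud("c2")
for n in ("c1","c2"):
    g,W=load(n); z=W[...,2]
    for name,(x,y),bands in [("N",(.331,.32),[(.029,.030)]),("Sp",(.524,.455),0),("B",(.517,.358),0),("Rg",(.43,.41),0),("S",(.424,.305),0)]:
        m=(np.hypot(W[...,0]-x,W[...,1]-y)<.045)
        zz=z[m&(z>.022)]; h,e=np.histogram(zz,bins=np.arange(.02,.09,.003)); print(n,name,h)
    m=(abs(W[...,0]-.4)<.08)&(abs(W[...,1]-.38)<.1); print("plate z",np.nanmedian(z[m]))
```

```text
t 12.15 q [-1.08   0.403  0.484  1.656 -0.202  1.134 -0.539] p [0.4187 0.3608 0.3304] r 0.553 th 40.8 yaw 90.2 tilt 0.06 F [ 0.  -0.2 -0.7] open 0.0001 tau [ -1.3 -49.6   4.8 -25.   -0.2  -0.   -0.1]
c1 N [  46   55 1167 1090    0    0    9  123  118    6    8   10   12   13
   30    0    0    0    0    0    0    0    0]
c1 Sp [ 17  59 709 586   0   3  21 111 110   3   0   0   0   0   0   0   0   0
   0   0   0   0   0]
c1 B [ 21  42 901 630   1   0  30 369 356  17  18  41 144 116 100  61   0   0
   0   0   0   0   0]
c1 Rg [ 30  29 376 145   0   1   8 682 789   9  13 126 269 222 341 216   0   0
   0   0   0   0   0]
c1 S [ 23   8 129 337  61  32   8  22 545 352  13  17  96 375  16  15  53 509
  24  42 586  70   0]
plate z 0.3113495384833797
c2 N [ 30  77 965 933   2   2  17 103 101   6  10  13  13  11  25   0   0   0
   0   0   0   0   0]
c2 Sp [  30   48 1186  963    0    3   25  262  244   10   20   43   63   48
   51   24    0    0    0    0    0    0    0]
c2 B [ 27  51 752 536   0   3  34 307 298  21  23  46 120  97  71  62   0   0
   0   0   0   0   0]
c2 Rg [ 26  19 352 112   0   0   0 600 647   3   3 107 232 174 275 189   0   0
   0   0   0   0   0]
c2 S [ 23  37 128 354  51  47  39  37 417 265  40  33  99 296  38  36  66 328
  40  49 369  29   0]
plate z 0.30997073625586935
```

View pics/c2.png

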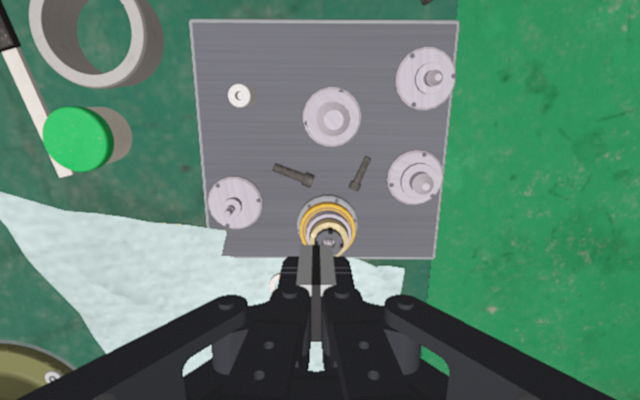

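```bash
cat >> h.py <<'E'
from scipy.optimize import least_squares
def circ(W,xy,zlo,zhi,r):
    m=(np.hypot(W[...,0]-xy[0],W[...,1]-xy[1])<r+.006)&(W[...,2]>zlo)&(W[...,2]<zhi)
    p=W[m][:,:2]
    if len(p)<30: return None
    hull=cv2.convexHull(p.astype(np.float32))[:,0].astype(float)
    hull=np.concatenate([hull[:-1]+(hull[1:]-hull[:-1])*t for t in (0,)])
    f=lambda c:np.hypot(hull[:,0]-c[0],hull[:,1]-c[1])-c[2]
    s=least_squares(f,[*xy,r],loss='soft_l1',f_scale=.0007).x
    f2=lambda c:np.hypot(hull[:,0]-c[0],hull[:,1]-c[1])-s[2]
    return np.round(s,4),len(p)
A=dict(N=(.331,.32),Sp=(.524,.455),B=(.517,.358),Rg=(.43,.41),S=(.424,.305))
E
cat > meas.py <<'E'
from h import *
import sys
for n in sys.argv[1:]:
    g,W=load(n); print(n)
    for k,sr,nr in (("N",.010,.0),("Sp",.0145,0),("B",.019,0),("Rg",.026,0)):
        print(k,"foot",circ(W,A[k],.0262,.0318,.03),"shoulder",circ(W,A[k],.0412,.0468,sr))
    for nm,z,r in (("flange",.03,.034),("lab",.047,.030),("bear",.06,.0235),("spac",.072,.019),("nut",.082,.014)):
        print("S",nm,circ(W,A["S"],z-.0028,z+.0028,r))
E
python3 meas.py c1 c2
```

```text
c1
N foot (array([0.3304, 0.3186, 0.0295]), 2242) shoulder (array([0.3304, 0.3187, 0.0097]), 239)
Sp foot (array([0.5263, 0.4492, 0.0301]), 1247) shoulder (array([0.5258, 0.4493, 0.0146]), 191)
B foot (array([0.5227, 0.3497, 0.028 ]), 1261) shoulder (array([0.5232, 0.3495, 0.0173]), 544)
Rg foot (array([0.4346, 0.4103, 0.0295]), 513) shoulder (array([0.4347, 0.4105, 0.0257]), 1467)
S flange (array([0.4305, 0.2957, 0.0335]), 416)
S lab (array([0.4306, 0.2951, 0.0291]), 728)
S bear (array([0.4313, 0.2949, 0.0225]), 379)
S spac (array([0.4315, 0.2948, 0.0183]), 386)
S nut (array([0.4293, 0.2967, 0.012 ]), 502)
c2
N foot (array([0.3304, 0.3188, 0.0295]), 1889) shoulder (array([0.3303, 0.3187, 0.0097]), 202)
Sp foot (array([0.5266, 0.4482, 0.0293]), 2114) shoulder (array([0.5266, 0.4484, 0.014 ]), 474)
B foot (array([0.5238, 0.349 , 0.0287]), 1092) shoulder (array([0.524 , 0.3486, 0.0182]), 482)
Rg foot (array([0.4347, 0.4106, 0.0295]), 454) shoulder (array([0.4346, 0.4105, 0.0256]), 1247)
S flange (array([0.4305, 0.2963, 0.0332]), 423)
S lab (array([0.4303, 0.2957, 0.029 ]), 630)
S bear (array([0.4314, 0.2953, 0.0225]), 351)
S spac (array([0.431 , 0.2959, 0.0174]), 309)
S nut (array([0.4306, 0.2981, 0.0112]), 329)
```

```bash
sed -i 's/^A=dict.*/A=dict(N=(.3304,.3187),Sp=(.5265,.4485),B=(.524,.349),Rg=(.4346,.4105),S=(.4305,.296))/' h.py; python3 meas.py c1 c2
python3 - <<'E'
from h import *
go(.4305,.2965,.22,90)
E
```

```text
c1
N foot (array([0.3304, 0.3186, 0.0295]), 2242) shoulder (array([0.3304, 0.3187, 0.0097]), 239)
Sp foot (array([0.5266, 0.4481, 0.0297]), 1281) shoulder (array([0.5263, 0.447 , 0.0135]), 221)
B foot (array([0.5245, 0.3477, 0.0296]), 1500) shoulder (array([0.5245, 0.3478, 0.0186]), 723)
Rg foot (array([0.4346, 0.4103, 0.0295]), 513) shoulder (array([0.4347, 0.4105, 0.0257]), 1467)
S flange (array([0.4313, 0.2943, 0.0336]), 444)
S lab (array([0.4308, 0.2944, 0.0296]), 895)
S bear (array([0.4319, 0.2943, 0.0231]), 464)
S spac (array([0.4318, 0.294 , 0.0189]), 558)
S nut (array([0.4312, 0.2946, 0.0138]), 674)
c2
N foot (array([0.3304, 0.3188, 0.0295]), 1889) shoulder (array([0.3303, 0.3187, 0.0097]), 202)
Sp foot (array([0.5267, 0.4479, 0.0295]), 2136) shoulder (array([0.5268, 0.448 , 0.0141]), 496)
B foot (array([0.5245, 0.3479, 0.0295]), 1260) shoulder (array([0.5245, 0.3478, 0.0187]), 602)
Rg foot (array([0.4347, 0.4106, 0.0295]), 454) shoulder (array([0.4346, 0.4105, 0.0256]), 1247)
S flange (array([0.4313, 0.2946, 0.0336]), 447)
S lab (array([0.4307, 0.2948, 0.0296]), 676)
S bear (array([0.4317, 0.2947, 0.023 ]), 387)
S spac (array([0.4318, 0.2945, 0.0187]), 387)
S nut (array([0.4311, 0.2949, 0.0138]), 414)
shift [-0.0633  0.0113  0.1107] turn 0.1
```

send_rows(
  moves=[-0.066,0.012,0.05,0,0.75,-0.066,0.012,0.11,0,0.75,-0.066,0.012,0.11,0,0.75,-0.066,0.012,0.11,0,0.75,-0.066,0.012,0.11,0,0.75],
)

```text
t: 12.7
tcp_pos: [0.4321, 0.2937, 0.2218]
orientation: [0.707, 0.707, 0.0, -0.0]
contact_force: [-0.0, 0.6, 0.1]
opening: 0.0641
```

```bash
python3 - <<'E'
from h import *
info(); cloud("c3"); go(.4312,.2947,.146,90)
g,W=load("c3")
Tl=(W-g["p"])@g["R"]  # tool frame
m=(abs(Tl[...,0])<.012)&(Tl[...,2]<.085)&(Tl[...,2]>.02)&(abs(Tl[...,1])<.06)
q=Tl[m]; 
for s in (1,-1):
    k=q[q[:,1]*s>0]; print(len(k), np.percentile(k[:,2],[50,90,99,100]),k[:,1].min(),k[:,1].max())
E
python3 meas.py c3 | grep S
```

```text
t 12.7 q [-0.951  0.469  0.452  1.892 -0.268  0.841 -0.36 ] p [0.4321 0.2937 0.2218] r 0.522 th 34.2 yaw 90.0 tilt 0.01 F [-0.   0.6  0.1] open 0.0641 tau [  0.8 -49.2   6.1 -18.2   0.   -0.1   0.1]
shift [ 0.0001 -0.0013  0.0766] turn 0.1
3469 [0.03916571 0.05756476 0.06497078 0.06664685] 0.031889737582371264 0.05982072640615058
3463 [0.039194   0.05740778 0.06478622 0.06660512] -0.059668111028719314 -0.031149126947674736
Sp foot (array([0.5267, 0.4457, 0.0279]), 481) shoulder None
S flange (array([0.4315, 0.2945, 0.0335]), 807)
S lab (array([0.431 , 0.2945, 0.0297]), 1544)
S bear (array([0.432 , 0.2943, 0.0232]), 855)
S spac (array([0.432 , 0.294 , 0.0189]), 1054)
S nut (array([0.4313, 0.2945, 0.014 ]), 1409)
```

View pics/c3.png

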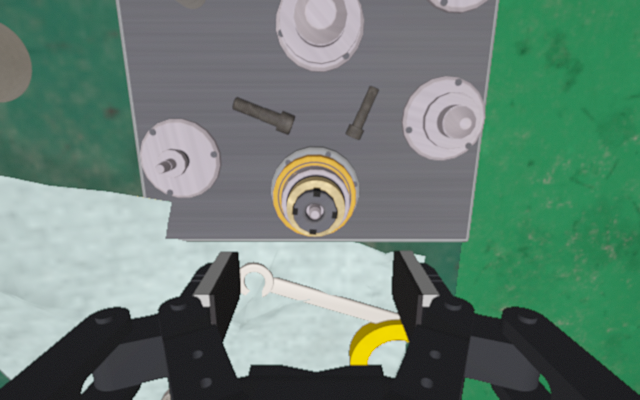

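send_rows(
  moves=[0,-0.001,0.03,0,0.6,0,-0.001,0.06,0,0.6,0,-0.001,0.068,0,0.6,0,-0.001,0.068,0,0.6],
)

```text
t: 13.15
tcp_pos: [0.4309, 0.2947, 0.1535]
orientation: [0.706, 0.708, 0.0, -0.0]
contact_force: [-0.1, 0.8, -0.6]
opening: 0.0509
```

```bash
python3 - <<'E'
from h import *
info(); cloud("c4"); go(.4310,.2946,.146,90)
E
python3 meas.py c4 | grep S
```

```text
t 13.15 q [-0.91   0.559  0.397  1.968 -0.334  0.677 -0.302] p [0.4309 0.2947 0.1535] r 0.522 th 34.4 yaw 90.1 tilt 0.02 F [-0.1  0.8 -0.6] open 0.0509 tau [  0.1 -52.8   5.9 -15.8  -0.1  -0.3   0.1]
shift [-0.0001 -0.0004  0.0082] turn 0.1
Sp foot None shoulder None
S flange (array([0.4314, 0.2945, 0.0335]), 1400)
S lab (array([0.4311, 0.2944, 0.0297]), 2550)
S bear (array([0.432 , 0.2945, 0.0232]), 1568)
S spac (array([0.4319, 0.2939, 0.019 ]), 1804)
S nut (array([0.4314, 0.2944, 0.0141]), 2798)
```

View pics/c4.png

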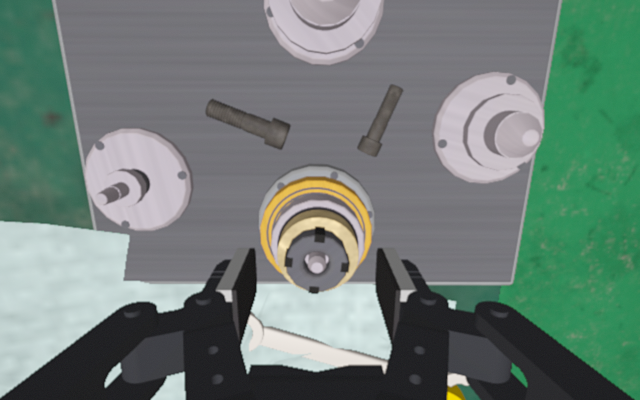

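send_rows(
  moves=[0,0,0.007,0,0.6,0,0,0.007,0,0.6,0,0,0.007,0,0,0,0,0.007,0,0,0,0,0.007,0,0],
)

```text
t: 13.7
tcp_pos: [0.431, 0.2941, 0.1464]
orientation: [0.707, 0.708, 0.0, 0.0]
contact_force: [-1.3, 0.2, 3.9]
opening: 0.0243
```

send_rows(
  moves=[0,0,0,0,0,0,0,0,0,0],
)

```text
t: 13.9
tcp_pos: [0.431, 0.2941, 0.1464]
orientation: [0.707, 0.708, 0.0, -0.0]
contact_force: [-0.5, -1.9, 6.2]
opening: 0.0247
```

```bash
python3 - <<'E'
from h import *
info(); cloud("c5")
E
python3 meas.py c5 | grep S
```

```text
t 13.9 q [-0.904  0.569  0.391  1.976 -0.342  0.66  -0.295] p [0.431  0.2941 0.1464] r 0.522 th 34.3 yaw 90.1 tilt 0.05 F [-0.5 -1.9  6.2] open 0.0247 tau [  0.2 -51.7   5.9 -15.2   0.   -0.3  -0. ]
Sp foot None shoulder None
S flange (array([0.4315, 0.2945, 0.0335]), 1508)
S lab (array([0.431 , 0.2946, 0.0296]), 2556)
S bear (array([0.4321, 0.2945, 0.0231]), 1493)
S spac (array([0.432, 0.294, 0.019]), 1248)
S nut (array([0.4299, 0.2974, 0.0184]), 3070)
```

View pics/c5.png

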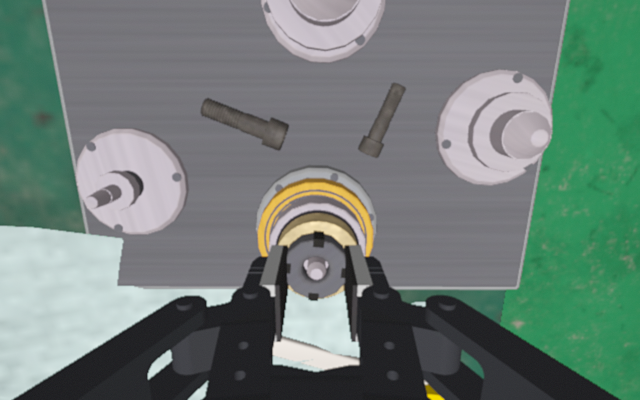

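send_rows(
  moves=[0,0,-0.01,0,0,0,0,-0.025,0,0,0,0,-0.05,0,0,0,0,-0.05,0,0,0,0,-0.05,0,0],
)

```text
t: 14.45
tcp_pos: [0.4308, 0.2941, 0.1965]
orientation: [0.707, 0.708, 0.001, 0.0]
contact_force: [-0.1, 0.3, -0.4]
opening: 0.0244
```

```bash
python3 - <<'E'
from h import *
info(); cloud("c6")
g,W=load("c6"); Tl=(W-g["p"])@g["R"]
m=(abs(Tl[...,0])<.017)&(abs(Tl[...,1])<.012)&(Tl[...,2]<.09)&(Tl[...,2]>.03)
q=Tl[m]; print(len(q),np.histogram(q[:,2],bins=np.arange(.03,.092,.004)))
E
python3 meas.py c6 | grep S
```

```text
t 14.45 q [-0.939  0.5    0.436  1.925 -0.293  0.778 -0.338] p [0.4308 0.2941 0.1965] r 0.522 th 34.3 yaw 90.1 tilt 0.07 F [-0.1  0.3 -0.4] open 0.0244 tau [  0.1 -53.4   6.5 -19.3   0.1   0.1  -0. ]
3500 (array([   3,  104,   73,   63,   63,   57,   49,   50, 2238,  534,  252,
         14,    0,    0,    0]), array([0.03 , 0.034, 0.038, 0.042, 0.046, 0.05 , 0.054, 0.058, 0.062,
       0.066, 0.07 , 0.074, 0.078, 0.082, 0.086, 0.09 ]))
Sp foot (array([0.5267, 0.448 , 0.0297]), 91) shoulder None
S flange (array([0.4315, 0.2943, 0.0337]), 975)
S lab (array([0.4311, 0.2945, 0.0296]), 1795)
S bear (array([0.4319, 0.2944, 0.0232]), 1156)
S spac (array([0.432 , 0.2941, 0.0188]), 2071)
S nut (array([0.4315, 0.2944, 0.0038]), 112)
```

View pics/c6.png

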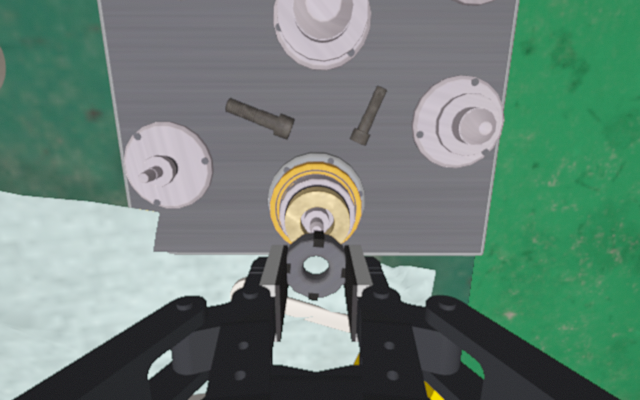

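```bash
cat >> h.py <<'E'
def held(n,r,ztop,dz=.0025):
    """held part: top face around tool z=ztop -> centre (tool), tilt, mean z"""
    g,W=load(n); Tl=(W-g["p"])@g["R"]
    m=(np.hypot(Tl[...,0],Tl[...,1])<r+.004)&(abs(Tl[...,2]-ztop)<dz)&(abs(Tl[...,1])<r-.001)
    q=Tl[m]; A_=np.c_[q[:,:2],np.ones(len(q))]
    for _ in range(4):
        s,*_r=np.linalg.lstsq(A_,q[:,2],rcond=None); e=abs(q[:,2]-A_@s); k=e<max(.0006,2*np.median(e)); q=q[k];A_=A_[k]
    hull=cv2.convexHull(q[:,:2].astype(np.float32))[:,0].astype(float)
    hull=hull[abs(hull[:,1])<r*.85]
    f=lambda c:np.hypot(hull[:,0]-c[0],hull[:,1]-c[1])-r
    c=least_squares(f,[0,0],loss='soft_l1',f_scale=.0007).x
    print("held n",len(q),"slope x,y",np.round(s[:2],3),"z0",round(s[2],4),"centre",np.round(c,4))
    return c
E
python3 - <<'E'
from h import *
c=held("c6",.014,.0645)
o,p,Rm,y=st()
for nm in ["N"]:
    tgt=np.array(A[nm]); go(tgt[0]-c[1],tgt[1]-c[0],.1965,90)
E
```

```text
held n 1604 slope x,y [-0.002 -0.001] z0 0.0651 centre [ 0.0005 -0.0008]
shift [ 0.0244 -0.0992 -0.0007] turn 0.1
```

send_rows(
  moves=[0.012,-0.05,0,0,0,0.0242,-0.1006,0.01,0,0,0.0242,-0.1006,0.046,0,0,0.0242,-0.1006,0.046,0,0,0.0242,-0.1006,0.046,0,0],
)

```text
t: 15.0
tcp_pos: [0.3307, 0.3173, 0.1497]
orientation: [0.707, 0.707, -0.001, 0.0]
contact_force: [0.8, 1.5, -0.2]
opening: 0.0242
```

```bash
python3 - <<'E'
from h import *
info(); cloud("c7"); go(.3302,.3183,.1195,90)
E
python3 meas.py c7 | grep N
```

```text
t 15.0 q [-1.097  0.494  0.402  2.13  -0.343  0.58  -0.448] p [0.3307 0.3173 0.1497] r 0.458 th 43.8 yaw 90.0 tilt 0.13 F [ 0.8  1.5 -0.2] open 0.0242 tau [ -1.3 -46.5   4.3 -13.2  -0.2  -0.    0.1]
shift [ 0.0008 -0.0014  0.0309] turn -0.0
N foot (array([0.3304, 0.3186, 0.0296]), 5537) shoulder (array([0.3304, 0.3186, 0.0097]), 550)
Sp foot None shoulder None
B foot (array([0.5225, 0.3473, 0.0284]), 1641) shoulder None
```

View pics/c7.png

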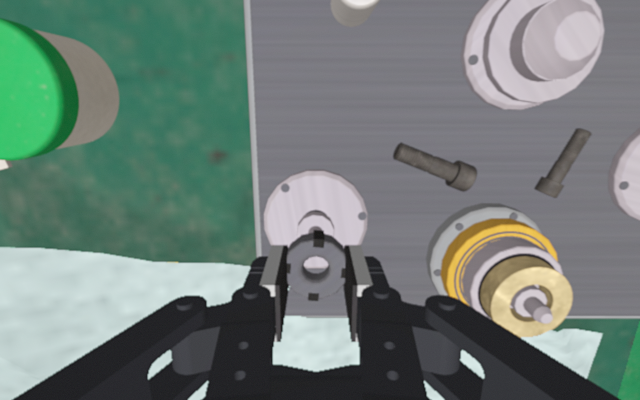

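send_rows(
  moves=[0.0006,-0.0005,0,0,0,0.0006,-0.0005,0.01,0,0,0.0006,-0.0005,0.018,0,0,0.0006,-0.0005,0.028,0,0,0.0006,-0.0005,0.028,0,0],
)

```text
t: 15.55
tcp_pos: [0.3293, 0.318, 0.1205]
orientation: [0.707, 0.707, -0.001, 0.0]
contact_force: [-0.6, -0.9, 0.3]
opening: 0.0244
```

```bash
python3 - <<'E'
from h import *
info(); cloud("c8"); go(.3302,.3183,.1195,90)
E
python3 meas.py c8 | grep N
```

```text
t 15.55 q [-1.066  0.542  0.357  2.158 -0.384  0.503 -0.415] p [0.3293 0.318  0.1205] r 0.458 th 44.0 yaw 90.1 tilt 0.14 F [-0.6 -0.9  0.3] open 0.0244 tau [  0.2 -49.4   5.1 -12.5  -0.2  -0.4   0.2]
shift [0.0002 0.0008 0.0016] turn 0.1
N foot (array([0.3303, 0.3186, 0.0296]), 5608) shoulder (array([0.3299, 0.3222, 0.0105]), 75)
Sp foot None shoulder None
B foot None shoulder None
```

View pics/c8.png

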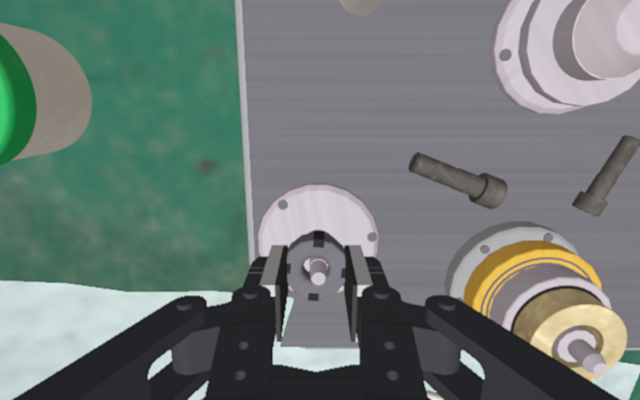

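send_rows(
  moves=[0,0.0008,0.0008,0,0,0,0.0008,0.0008,0,0.6,0,0.0008,0.0008,0,0.6,0,0.0008,0.0008,0,0.6,0,0.0008,-0.02,0,0.6],
)

```text
t: 16.1
tcp_pos: [0.3296, 0.318, 0.1408]
orientation: [0.707, 0.708, -0.002, 0.0]
contact_force: [-0.3, -0.3, 0.1]
opening: 0.051
```

send_rows(
  moves=[0,0,-0.04,0,0.8,0,0,-0.075,0,0.8,0,0,-0.075,0,0.8,0,0,-0.075,0,0.8],
)

```text
t: 16.5
tcp_pos: [0.3304, 0.319, 0.2177]
orientation: [0.706, 0.708, 0.001, -0.0]
contact_force: [0.3, 0.6, -0.4]
opening: 0.0682
```

```bash
python3 - <<'E'
from h import *
info(); cloud("c9"); 
g,W=load("c9")
print(circ(W,A["N"],.051,.057,.014)); go(.4316,.2940,.165,90)
E
python3 meas.py c9 | grep S
```

```text
t 16.5 q [-1.17   0.39   0.483  2.051 -0.262  0.756 -0.524] p [0.3304 0.319  0.2177] r 0.459 th 44.0 yaw 90.1 tilt 0.13 F [ 0.3  0.6 -0.4] open 0.0682 tau [  0.  -45.1   5.5 -19.2   0.1   0.1  -0.1]
(array([0.3309, 0.3191, 0.0139]), 1080)
shift [-0.0248  0.1015  0.0518] turn 0.1
Sp foot (array([0.5249, 0.4453, 0.0275]), 2532) shoulder (array([0.5234, 0.4433, 0.0101]), 544)
S flange (array([0.4311, 0.2944, 0.0336]), 947)
S lab (array([0.4306, 0.2948, 0.0296]), 1493)
S bear (array([0.4316, 0.2943, 0.0234]), 955)
S spac (array([0.4317, 0.294 , 0.0191]), 2147)
S nut (array([0.4309, 0.2945, 0.0037]), 134)
```

View pics/c9.png

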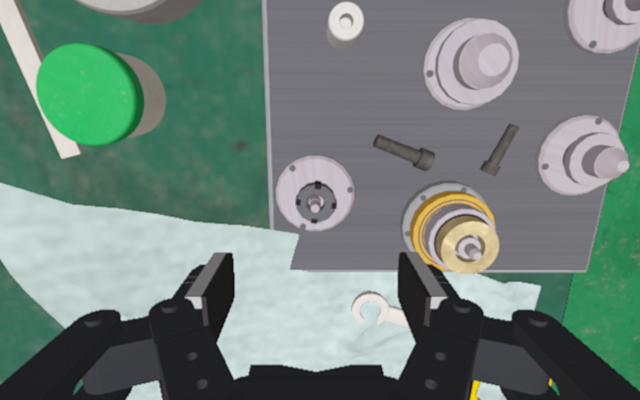

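send_rows(
  moves=[-0.012,0.05,0,0,0.75,-0.025,0.101,0.01,0,0.75,-0.025,0.101,0.06,0,0.75,-0.025,0.101,0.074,0,0.75,-0.025,0.101,0.074,0,0.75],
)

```text
t: 17.05
tcp_pos: [0.43, 0.2922, 0.1393]
orientation: [0.707, 0.707, -0.004, -0.0]
contact_force: [0.9, -0.5, -0.2]
opening: 0.0641
```

```bash
python3 - <<'E'
from h import *
info(); cloud("c10"); 
go(.4314,.2940,.1335,90)
E
python3 meas.py c10 | grep S
```

```text
t 17.05 q [-0.909  0.583  0.403  1.981 -0.361  0.655 -0.274] p [0.43   0.2922 0.1393] r 0.52 th 34.2 yaw 90.0 tilt 0.44 F [ 0.9 -0.5 -0.2] open 0.0641 tau [  0.9 -53.4   6.5 -15.5  -0.2  -0.7   0.3]
shift [0.0012 0.0008 0.0075] turn 0.0
Sp foot None shoulder None
S flange (array([0.4315, 0.2945, 0.0335]), 1611)
S lab (array([0.4311, 0.2944, 0.0298]), 2947)
S bear (array([0.4321, 0.2944, 0.0232]), 1979)
S spac (array([0.4319, 0.2939, 0.0191]), 4997)
S nut (array([0.4315, 0.2946, 0.0038]), 312)
```

send_rows(
  moves=[0,0,0,0,0.65,0,0,0,0,0.65],
)

```text
t: 17.3
tcp_pos: [0.4317, 0.2942, 0.1439]
orientation: [0.706, 0.708, 0.001, 0.0]
contact_force: [0.3, -0.7, -0.3]
opening: 0.0555
```

Run:
```python
from h import *
info()
go(.4314,.2940,.1335,90)
```

```text
t 17.3 q [-0.912  0.576  0.406  1.977 -0.36   0.656 -0.275] p [0.4317 0.2942 0.1439] r 0.522 th 34.3 yaw 90.1 tilt 0.1 F [ 0.3 -0.7 -0.3] open 0.0555 tau [  0.2 -53.9   6.4 -15.6   0.    0.   -0. ]
shift [-0.0002 -0.0003  0.0104] turn 0.1
```

send_rows(
  moves=[0,0,0.01,0,0.65,0,0,0.01,0,0.65,0,0,0.01,0,0,0,0,0.01,0,0,0,0,0.01,0,0],
)

```text
t: 17.8
tcp_pos: [0.4315, 0.2938, 0.1334]
orientation: [0.707, 0.708, 0.0, -0.0]
contact_force: [-1.6, -1.1, 5.0]
opening: 0.0353
```

send_rows(
  moves=[0,0,0,0,0,0,0,-0.015,0,0,0,0,-0.04,0,0,0,0,-0.06,0,0,0,0,-0.06,0,0],
)

```text
t: 18.3
tcp_pos: [0.4326, 0.2942, 0.1951]
orientation: [0.707, 0.708, 0.002, 0.0]
contact_force: [-0.4, 0.4, -1.0]
opening: 0.0353
```

```bash
python3 - <<'E'
from h import *
info(); cloud("c11")
g,W=load("c11"); Tl=(W-g["p"])@g["R"]
m=(np.hypot(Tl[...,0],Tl[...,1])<.018)&(Tl[...,2]<.09)&(Tl[...,2]>.03)
q=Tl[m]; print(len(q),np.histogram(q[:,2],bins=np.arange(.03,.092,.004)))
E
python3 meas.py c11 | egrep "S|B"
```

```text
t 18.3 q [-0.949  0.506  0.455  1.925 -0.31   0.775 -0.319] p [0.4326 0.2942 0.1951] r 0.523 th 34.2 yaw 90.1 tilt 0.25 F [-0.4  0.4 -1. ] open 0.0353 tau [ -0.4 -53.    6.5 -18.6   0.2   0.7  -0.2]
4869 (array([  29,   87,   61,   62,   59,   42,   45, 3238,  845,  250,  151,
          0,    0,    0,    0]), array([0.03 , 0.034, 0.038, 0.042, 0.046, 0.05 , 0.054, 0.058, 0.062,
       0.066, 0.07 , 0.074, 0.078, 0.082, 0.086, 0.09 ]))
Sp foot (array([0.5268, 0.4537, 0.0355]), 97) shoulder None
B foot (array([0.5247, 0.3475, 0.0297]), 3346) shoulder (array([0.5246, 0.3476, 0.0188]), 1697)
S flange (array([0.4315, 0.2944, 0.0336]), 988)
S lab (array([0.431 , 0.2945, 0.0297]), 1815)
S bear (array([0.432 , 0.2943, 0.0232]), 2478)
S spac (array([0.4315, 0.2944, 0.0073]), 213)
S nut None
```

View pics/c11.png

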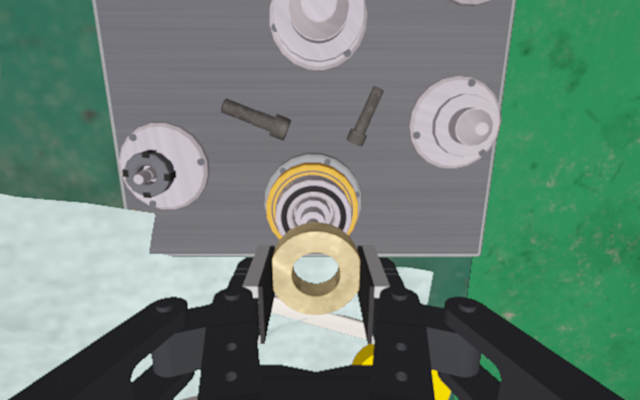

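Run:
```python
from h import *
c=held("c11",.019,.0615,.003)
go(.5263,.448-c[0],.15,90)
```

```text
held n 3008 slope x,y [-0.002  0.004] z0 0.0615 centre [0.0002 0.0003]
shift [0.1536 0.0946 0.0437] turn 0.1
```

send_rows(
  moves=[0.04,0.025,0,0,0,0.08,0.05,0,0,0,0.12,0.075,0,0,0,0.1537,0.0946,0.01,0,0,0.1537,0.0946,0.03,0,0],
)

```text
t: 18.85
tcp_pos: [0.5271, 0.4533, 0.1614]
orientation: [0.705, 0.709, 0.002, -0.001]
contact_force: [0.1, -0.2, -1.0]
opening: 0.0351
```

send_rows(
  moves=[0,0,0.01,0,0,0,0,0.01,0,0,0,0,0.01,0,0],
)

```text
t: 19.15
tcp_pos: [0.5258, 0.4465, 0.1528]
orientation: [0.707, 0.707, -0.001, 0.0]
contact_force: [-0.4, 0.1, -0.7]
opening: 0.0348
```

```bash
python3 - <<'E'
from h import *
from clr import clear
info(); print(clear(st()[0]["joint_positions"])[0]); cloud("c12"); go(.5263,.4478,.119,90)
E
python3 meas.py c12 | grep Sp
```

```text
t 19.15 q [-0.966  0.774  0.422  1.497 -0.36   0.949 -0.439] p [0.5258 0.4465 0.1528] r 0.69 th 40.3 yaw 90.0 tilt 0.07 F [-0.4  0.1 -0.7] open 0.0348 tau [ -0.3 -70.8   8.8 -20.5  -0.    0.    0. ]
[(np.float64(0.156), np.float64(0.51)), (np.float64(0.203), np.float64(0.67)), (np.float64(0.348), np.float64(0.15))]
shift [0.001  0.0002 0.0346] turn 0.0
Sp foot (array([0.5271, 0.4483, 0.0295]), 4619) shoulder (array([0.5271, 0.4481, 0.0143]), 817)
```

View pics/c12.png

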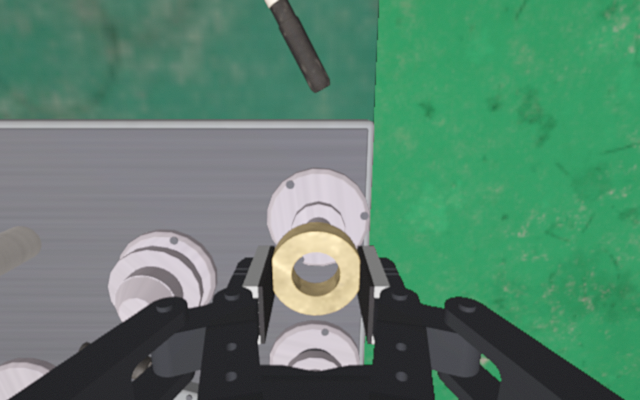

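send_rows(
  moves=[0.0012,0.0006,0,0,0,0.0012,0.0006,0.01,0,0,0.0012,0.0006,0.018,0,0,0.0012,0.0006,0.026,0,0,0.0012,0.0006,0.033,0,0],
)

```text
t: 19.7
tcp_pos: [0.5262, 0.4486, 0.1188]
orientation: [0.707, 0.708, -0.0, -0.0]
contact_force: [0.5, 0.1, 0.3]
opening: 0.0349
```

send_rows(
  moves=[0,0,0,0,0],
)

```text
t: 19.8
tcp_pos: [0.5259, 0.4485, 0.1184]
orientation: [0.707, 0.708, -0.001, -0.0]
contact_force: [-0.9, -0.6, -0.3]
opening: 0.0351
```

Run:
```python
from h import *
info(); cloud("c13"); go(.5267,.448,.1185,90)
```

```text
t 19.8 q [-0.959  0.813  0.405  1.52  -0.377  0.889 -0.426] p [0.5259 0.4485 0.1184] r 0.691 th 40.5 yaw 90.1 tilt 0.12 F [-0.9 -0.6 -0.3] open 0.0351 tau [  0.2 -73.9   9.4 -20.   -0.   -0.2   0. ]
shift [-0.0006  0.0005  0.0006] turn 0.1
```

View pics/c13.png

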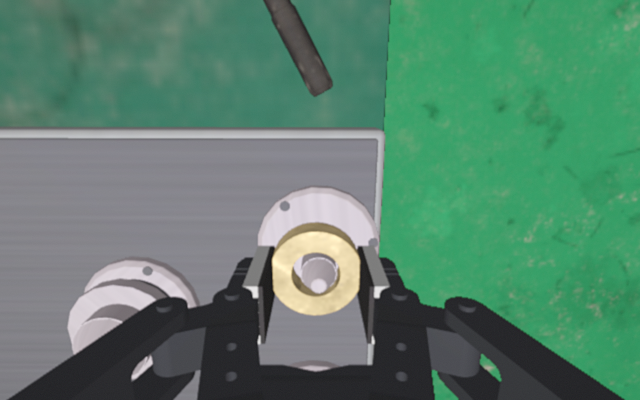

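send_rows(
  moves=[-0.0003,0.0004,0.0006,0,0,-0.0003,0.0004,0.0006,0,0.65,-0.0003,0.0004,0.0006,0,0.65,-0.0003,0.0004,0.0006,0,0.65,-0.0003,0.0004,-0.02,0,0.65],
)

```text
t: 20.35
tcp_pos: [0.5255, 0.4478, 0.1376]
orientation: [0.707, 0.708, -0.002, -0.0]
contact_force: [0.2, 0.2, 0.2]
opening: 0.0552
```

send_rows(
  moves=[0,0,-0.04,0,0.8,0,0,-0.075,0,0.8,0,0,-0.075,0,0.8,0,0,-0.075,0,0.8],
)

```text
t: 20.75
tcp_pos: [0.5271, 0.4487, 0.2161]
orientation: [0.707, 0.708, 0.001, -0.0]
contact_force: [-0.8, -1.0, -0.4]
opening: 0.0685
```

Run:
```python
from h import *
info(); cloud("c14"); 
g,W=load("c14")
print(circ(W,A["Sp"],.053,.059,.019)); go(.4316,.2940,.165,90)
```

```text
t 20.75 q [-0.978  0.716  0.448  1.428 -0.331  1.07  -0.466] p [0.5271 0.4487 0.2161] r 0.692 th 40.4 yaw 90.1 tilt 0.13 F [-0.8 -1.  -0.4] open 0.0685 tau [  0.2 -73.4   9.6 -24.2   0.1   0.   -0. ]
(array([0.5274, 0.4486, 0.0189]), 1953)
shift [-0.1543 -0.0951  0.0497] turn 0.1
```

View pics/c14.png

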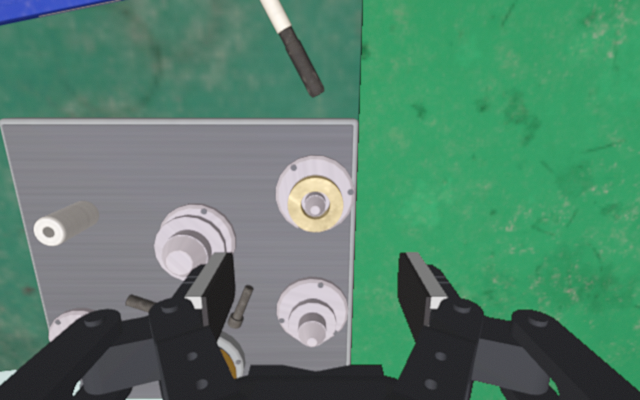

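send_rows(
  moves=[-0.04,-0.025,0,0,0.85,-0.08,-0.05,0,0,0.85,-0.12,-0.075,0,0,0.85,-0.1543,-0.0952,0.02,0,0.85,-0.1543,-0.0952,0.06,0,0.85],
)

```text
t: 21.3
tcp_pos: [0.4301, 0.2895, 0.156]
orientation: [0.708, 0.706, -0.0, 0.0]
contact_force: [1.1, 1.6, -0.7]
opening: 0.0724
```

send_rows(
  moves=[0,0,0.015,0,0.85,0,0,0.025,0,0.85,0,0,0.025,0,0.85,0,0,0.025,0,0.85],
)

```text
t: 21.7
tcp_pos: [0.4321, 0.2941, 0.1299]
orientation: [0.707, 0.708, -0.0, 0.0]
contact_force: [-0.7, -0.0, 1.2]
opening: 0.0726
```

```bash
python3 - <<'E'
from h import *
info(); cloud("c15"); go(.4316,.2944,.1195,90)
E
python3 meas.py c15 | grep S
```

```text
t 21.7 q [-0.905  0.598  0.397  1.988 -0.379  0.628 -0.258] p [0.4321 0.2941 0.1299] r 0.523 th 34.2 yaw 90.1 tilt 0.02 F [-0.7 -0.   1.2] open 0.0726 tau [  0.  -54.5   6.3 -14.6  -0.   -0.    0. ]
shift [ 0.0001 -0.0007  0.0108] turn 0.1
Sp foot None shoulder None
S flange (array([0.4315, 0.2945, 0.0335]), 1789)
S lab (array([0.4311, 0.2944, 0.0297]), 3307)
S bear (array([0.4321, 0.2943, 0.0233]), 6517)
S spac (array([0.4316, 0.2944, 0.0074]), 669)
S nut (array([0.4316, 0.2948, 0.0038]), 354)
```

View pics/c15.png

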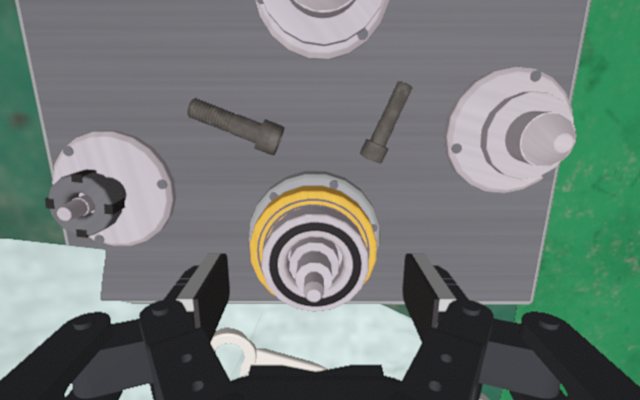

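send_rows(
  moves=[0,-0.0005,0.0105,0,0.85,0,-0.0005,0.0105,0,0.85,0,-0.0005,0.0105,0,0,0,-0.0005,0.0105,0,0,0,-0.0005,0.0105,0,0],
)

```text
t: 22.25
tcp_pos: [0.4315, 0.2941, 0.1198]
orientation: [0.707, 0.708, 0.0, -0.0]
contact_force: [-1.4, -1.1, 3.0]
opening: 0.0432
```

send_rows(
  moves=[0,0,0,0,0,0,0,0,0,0],
)

```text
t: 22.45
tcp_pos: [0.4315, 0.2941, 0.1198]
orientation: [0.707, 0.708, 0.0, 0.0]
contact_force: [-0.3, 0.2, 4.5]
opening: 0.0437
```

send_rows(
  moves=[0,0,-0.015,0,0,0,0,-0.04,0,0,0,0,-0.07,0,0,0,0,-0.07,0,0,0,0,-0.07,0,0],
)

```text
t: 22.95
tcp_pos: [0.4313, 0.2942, 0.1894]
orientation: [0.706, 0.708, 0.0, -0.0]
contact_force: [-0.2, -0.4, -1.2]
opening: 0.0431
```

```bash
python3 - <<'E'
from h import *
info(); cloud("c16")
g,W=load("c16"); Tl=(W-g["p"])@g["R"]
m=(np.hypot(Tl[...,0],Tl[...,1])<.022)&(Tl[...,2]<.09)&(Tl[...,2]>.03)
q=Tl[m]; print(len(q),np.histogram(q[:,2],bins=np.arange(.03,.092,.004))[0])
held("c16",.0235,.058,.004); go(.5241,.3478,.15,90)
E
python3 meas.py c16 | egrep "S|B"
```

```text
t 22.95 q [-0.951  0.514  0.457  1.932 -0.319  0.766 -0.311] p [0.4313 0.2942 0.1894] r 0.522 th 34.3 yaw 90.1 tilt 0.05 F [-0.2 -0.4 -1.2] open 0.0431 tau [  0.1 -54.6   7.1 -19.3   0.1   0.1  -0.1]
6836 [  62   68   75   67   59   52   47 5555  469  308   74    0    0    0
    0]
held n 3909 slope x,y [-0.001  0.002] z0 0.0602 centre [0.0005 0.0003]
shift [0.0536 0.0933 0.0387] turn 0.1
Sp foot None shoulder None
B foot (array([0.5247, 0.3476, 0.0297]), 3500) shoulder (array([0.5248, 0.3476, 0.0189]), 1787)
S flange (array([0.4316, 0.2944, 0.0335]), 1017)
S lab (array([0.4311, 0.2945, 0.0297]), 3698)
S bear (array([0.4315, 0.2945, 0.0107]), 273)
S spac None
S nut None
```

View pics/c16.png

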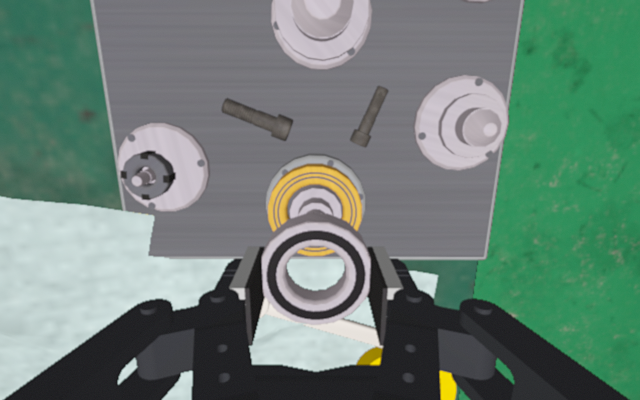

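send_rows(
  moves=[0.02,0.035,0,0,0,0.04,0.07,0,0,0,0.053,0.093,0.01,0,0,0.053,0.093,0.03,0,0,0.053,0.093,0.038,0,0],
)

```text
t: 23.5
tcp_pos: [0.5233, 0.3466, 0.1476]
orientation: [0.707, 0.708, -0.003, -0.0]
contact_force: [-1.1, -0.3, -2.4]
opening: 0.0431
```

send_rows(
  moves=[0,0,0,0,0,0,0,0,0,0,0,0,0,0,0],
)

```text
t: 23.8
tcp_pos: [0.5243, 0.3472, 0.1522]
orientation: [0.707, 0.708, 0.0, 0.0]
contact_force: [-0.7, -0.6, -1.4]
opening: 0.0432
```

```bash
python3 - <<'E'
from h import *
from clr import clear
info(); print(clear(st()[0]["joint_positions"])[0]); cloud("c17"); go(.5243,.3473,.1185,90)
E
python3 meas.py c17 | grep B
```

```text
t 23.8 q [-0.872  0.694  0.422  1.682 -0.359  0.842 -0.294] p [0.5243 0.3472 0.1522] r 0.629 th 33.5 yaw 90.1 tilt 0.05 F [-0.7 -0.6 -1.4] open 0.0432 tau [  0.  -65.7   8.4 -19.4   0.    0.   -0. ]
[(np.float64(0.131), np.float64(0.58)), (np.float64(0.152), np.float64(0.68)), (np.float64(0.261), np.float64(0.15))]
shift [ 0.0001 -0.0001  0.0339] turn 0.1
B foot (array([0.5249, 0.3478, 0.0296]), 3311) shoulder (array([0.5249, 0.3478, 0.0187]), 1017)
```

View pics/c17.png

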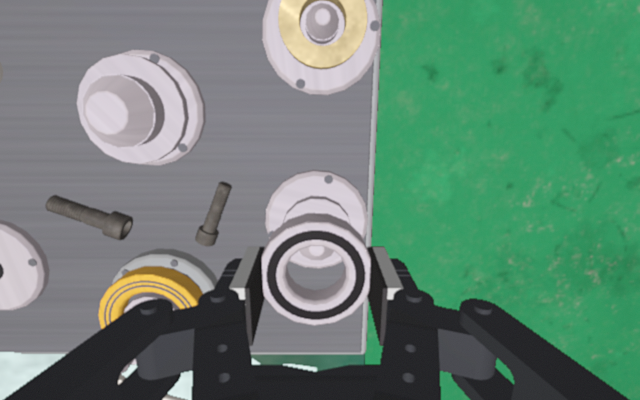

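Aligned. Lowering the bearing.

send_rows(
  moves=[0.0002,0.0002,0.008,0,0,0.0002,0.0002,0.016,0,0,0.0002,0.0002,0.024,0,0,0.0002,0.0002,0.033,0,0,0.0002,0.0002,0.033,0,0],
)

```text
t: 24.35
tcp_pos: [0.5244, 0.3473, 0.1173]
orientation: [0.707, 0.708, -0.0, -0.0]
contact_force: [-0.8, -1.4, -0.8]
opening: 0.0431
```

Run:
```python
from h import *
info(); cloud("c18"); go(.5245,.3474,.118,90)
```

```text
t 24.35 q [-0.859  0.737  0.399  1.708 -0.382  0.776 -0.275] p [0.5244 0.3473 0.1173] r 0.629 th 33.5 yaw 90.1 tilt 0.05 F [-0.8 -1.4 -0.8] open 0.0431 tau [  0.  -67.4   8.5 -18.1  -0.   -0.1   0.1]
shift [ 0.0002  0.0001 -0.0004] turn 0.1
```

View pics/c18.png

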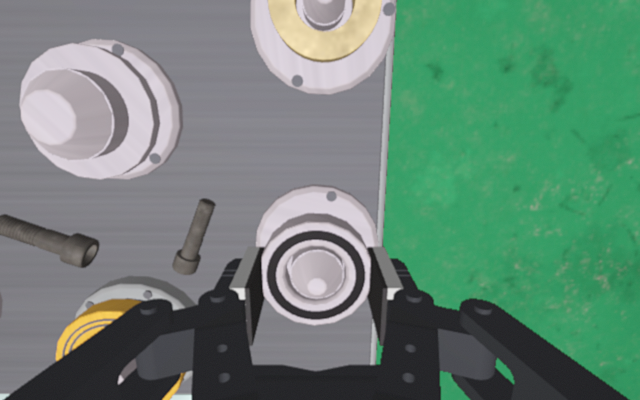

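send_rows(
  moves=[0,0,0,0,0.8,0,0,0,0,0.8,0,0,0,0,0.8,0,0,-0.02,0,0.8,0,0,-0.06,0,0.85],
)

```text
t: 24.9
tcp_pos: [0.523, 0.3468, 0.1763]
orientation: [0.707, 0.708, -0.003, -0.001]
contact_force: [0.5, -0.3, -0.2]
opening: 0.0727
```

send_rows(
  moves=[0,0,-0.03,0,0.95,0,0,-0.04,0,0.95,0,0,-0.04,0,0.95],
)

```text
t: 25.2
tcp_pos: [0.5251, 0.3477, 0.2201]
orientation: [0.707, 0.708, 0.002, 0.0]
contact_force: [1.0, -0.5, -0.7]
opening: 0.0811
```

Run:
```python
from h import *
info(); cloud("c19"); 
g,W=load("c19")
print(circ(W,A["B"],.054,.060,.0235)); go(.4307,.2945,.13,90)
```

```text
t 25.2 q [-0.895  0.622  0.46   1.611 -0.317  0.98  -0.33 ] p [0.5251 0.3477 0.2201] r 0.63 th 33.5 yaw 90.1 tilt 0.19 F [ 1.  -0.5 -0.7] open 0.0811 tau [ -0.2 -65.    8.5 -22.6   0.1   0.4  -0.1]
(array([0.5244, 0.3475, 0.0232]), 2902)
shift [-0.0528 -0.0938  0.0884] turn 0.1
```

View pics/c19.png

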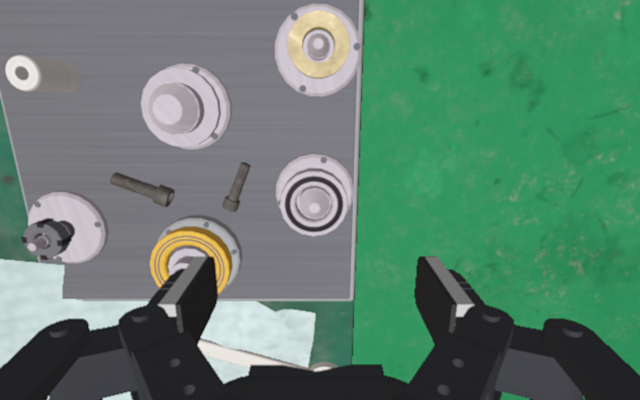

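send_rows(
  moves=[-0.025,-0.045,0,0,0.95,-0.05,-0.09,0,0,0.95,-0.053,-0.0936,0.02,0,0.95,-0.053,-0.0936,0.06,0,0.95,-0.053,-0.0936,0.085,0,0.95],
)

```text
t: 25.75
tcp_pos: [0.429, 0.2936, 0.1305]
orientation: [0.706, 0.708, -0.002, -0.0]
contact_force: [0.2, -0.3, -1.0]
opening: 0.0811
```

send_rows(
  moves=[0,0,0.01,0,0.95,0,0,0.01,0,0.95,0,0,0.01,0,0.95],
)

```text
t: 26.05
tcp_pos: [0.4313, 0.2941, 0.1235]
orientation: [0.707, 0.708, -0.0, 0.0]
contact_force: [1.0, -0.0, -0.2]
opening: 0.081
```

```bash
python3 - <<'E'
from h import *
info(); cloud("c20"); go(.4307,.2945,.1005,90)
g,W=load("c20")
Tl=(W-g["p"])@g["R"]
m=(abs(Tl[...,0])<.012)&(Tl[...,2]<.085)&(Tl[...,2]>.02)&(abs(Tl[...,1])<.06)&(abs(Tl[...,1])>.036)
q=Tl[m]; print(np.percentile(q[:,2],[90,99,100]))
E
python3 meas.py c20 | grep S
```

```text
t 26.05 q [-0.904  0.607  0.394  1.995 -0.39   0.613 -0.249] p [0.4313 0.2941 0.1235] r 0.522 th 34.3 yaw 90.1 tilt 0.02 F [ 1.  -0.  -0.2] open 0.081 tau [ -0.  -54.4   6.3 -14.2  -0.   -0.    0. ]
shift [ 0.0002 -0.0008  0.0235] turn 0.1
[0.05353376 0.05985945 0.06192251]
Sp foot None shoulder None
S flange (array([0.4315, 0.2944, 0.0336]), 1932)
S lab (array([0.4311, 0.2943, 0.0298]), 9218)
S bear (array([0.4316, 0.2945, 0.0108]), 916)
S spac (array([0.4316, 0.2944, 0.0074]), 720)
S nut (array([0.4317, 0.2947, 0.0039]), 405)
```

View pics/c20.png

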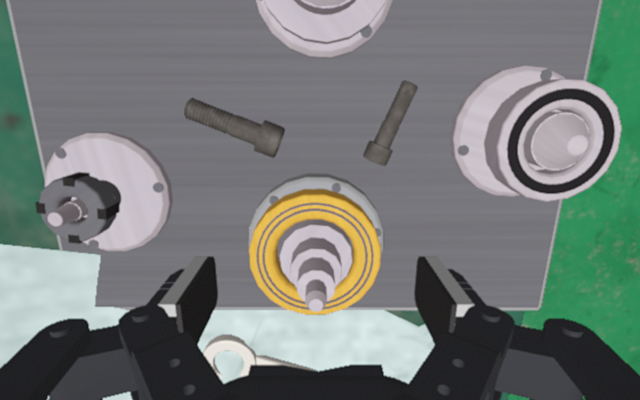

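send_rows(
  moves=[0,-0.0005,0.01,0,0.95,0,-0.0005,0.0228,0,0.95,0,-0.0005,0.0228,0,0.95,0,-0.0005,0.0228,0,0,0,-0.0005,0.0228,0,0],
)

```text
t: 26.6
tcp_pos: [0.4306, 0.2942, 0.1011]
orientation: [0.707, 0.708, 0.0, -0.0]
contact_force: [-2.4, -1.0, 9.7]
opening: 0.0575
```

send_rows(
  moves=[0,0,0,0,0,0,0,0,0,0,0,0,0,0,0],
)

```text
t: 26.9
tcp_pos: [0.4306, 0.2943, 0.1012]
orientation: [0.707, 0.708, 0.0, -0.0]
contact_force: [-1.3, -0.9, 6.2]
opening: 0.0573
```

Run:
```python
from h import *
info()
```

```text
t 26.9 q [-0.885  0.64   0.366  2.013 -0.415  0.559 -0.228] p [0.4306 0.2943 0.1012] r 0.522 th 34.4 yaw 90.1 tilt 0.04 F [-1.3 -0.9  6.2] open 0.0573 tau [  0.1 -54.1   6.1 -13.5  -0.   -0.6   0.1]
```

send_rows(
  moves=[0,0,-0.015,0,0,0,0,-0.04,0,0,0,0,-0.075,0,0,0,0,-0.09,0,0,0,0,-0.09,0,0],
)

```text
t: 27.4
tcp_pos: [0.4314, 0.2947, 0.1926]
orientation: [0.707, 0.708, 0.002, 0.0]
contact_force: [-0.9, 0.2, -1.7]
opening: 0.0571
```

```bash
python3 - <<'E'
from h import *
info(); cloud("c21")
g,W=load("c21"); Tl=(W-g["p"])@g["R"]
m=(np.hypot(Tl[...,0],Tl[...,1])<.029)&(Tl[...,2]<.09)&(Tl[...,2]>.03)
q=Tl[m]; print(len(q),np.histogram(q[:,2],bins=np.arange(.03,.092,.004))[0])
held("c21",.03,.057,.004); go(.4343,.4105,.15,90)
E
python3 meas.py c21 | egrep "S|Rg"
```

```text
t 27.4 q [-0.959  0.51   0.467  1.93  -0.322  0.77  -0.309] p [0.4314 0.2947 0.1926] r 0.522 th 34.3 yaw 90.1 tilt 0.25 F [-0.9  0.2 -1.7] open 0.0571 tau [ -0.3 -54.3   7.  -19.1   0.2   0.6  -0.2]
11379 [ 149  113  113  106   92 1083 8837  574  311    1    0    0    0    0
    0]
held n 6366 slope x,y [-0.001  0.005] z0 0.0549 centre [ 0.0004 -0.    ]
shift [0.116  0.0039 0.0412] turn 0.1
Sp foot (array([0.5266, 0.4454, 0.0274]), 105) shoulder None
Rg foot (array([0.4348, 0.4102, 0.0296]), 1077) shoulder (array([0.4348, 0.41  , 0.0255]), 2461)
S flange (array([0.4315, 0.2943, 0.0336]), 1951)
S lab (array([0.4316, 0.2946, 0.0161]), 503)
S bear None
S spac None
S nut None
```

View pics/c21.png

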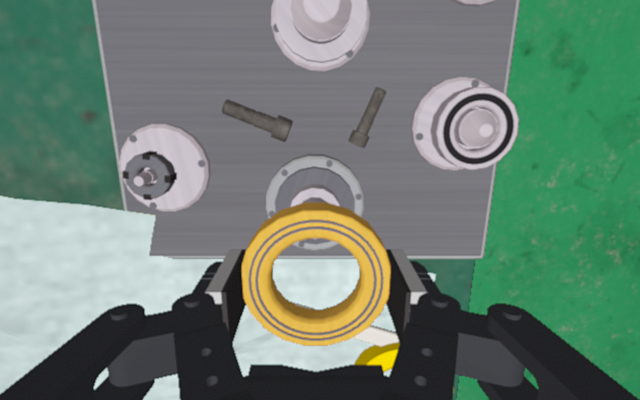

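send_rows(
  moves=[0.04,0.001,0,0,0,0.08,0.003,0,0,0,0.1157,0.0037,0,0,0,0.1157,0.0037,0.02,0,0,0.1157,0.0037,0.047,0,0],
)

```text
t: 27.95
tcp_pos: [0.4335, 0.4115, 0.1419]
orientation: [0.706, 0.709, 0.0, -0.0]
contact_force: [1.2, -0.6, -2.3]
opening: 0.0573
```

send_rows(
  moves=[0,0,0,0,0,0,0,0,0,0,0,0,0,0,0],
)

```text
t: 28.25
tcp_pos: [0.4346, 0.4098, 0.1442]
orientation: [0.707, 0.707, 0.0, 0.0]
contact_force: [-0.2, -0.3, -1.3]
opening: 0.0575
```

```bash
python3 - <<'E'
from h import *
info(); cloud("c22"); go(.4343,.4101,.1118,90)
held("c22",.03,.055,.003)
E
python3 meas.py c22 | grep Rg
```

```text
t 28.25 q [-1.06   0.667  0.43   1.777 -0.376  0.778 -0.439] p [0.4346 0.4098 0.1442] r 0.597 th 43.3 yaw 90.0 tilt 0.04 F [-0.2 -0.3 -1.3] open 0.0575 tau [ -0.2 -62.4   8.  -18.1  -0.    0.    0. ]
shift [ 0.0002 -0.0004  0.0328] turn 0.0
held n 6303 slope x,y [-0.003  0.005] z0 0.0549 centre [ 0.0005 -0.    ]
Rg foot (array([0.4347, 0.411 , 0.0293]), 1381) shoulder (array([0.4348, 0.4104, 0.0259]), 1702)
```

View pics/c22.png

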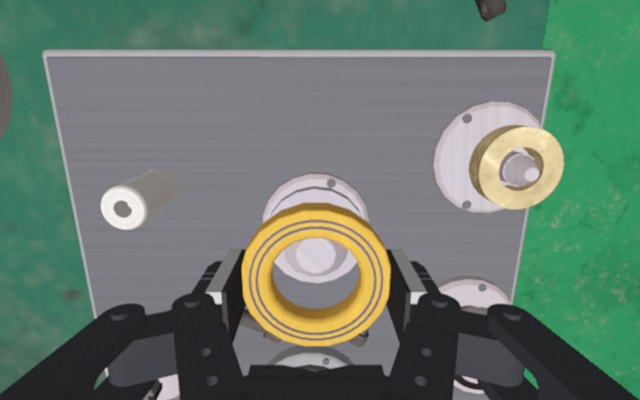

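send_rows(
  moves=[0.0002,-0.0002,0.008,0,0,0.0002,-0.0002,0.016,0,0,0.0002,-0.0002,0.024,0,0,0.0002,-0.0002,0.0322,0,0,0.0002,-0.0002,0.0322,0,0],
)

```text
t: 28.8
tcp_pos: [0.4337, 0.4101, 0.1106]
orientation: [0.707, 0.708, -0.0, -0.0]
contact_force: [-0.3, -0.0, -0.3]
opening: 0.0574
```

Run:
```python
from h import *
info(); cloud("c23"); go(.4344,.4101,.1115,90); held("c23",.03,.055,.003)
```

```text
t 28.8 q [-1.044  0.71   0.403  1.804 -0.403  0.71  -0.417] p [0.4337 0.4101 0.1106] r 0.597 th 43.4 yaw 90.1 tilt 0.03 F [-0.3 -0.  -0.3] open 0.0574 tau [  0.2 -64.    8.3 -16.6   0.   -0.2   0.1]
shift [ 0.      0.0007 -0.0007] turn 0.1
held n 6784 slope x,y [-0.002  0.004] z0 0.0548 centre [0.0004 0.0001]
```

View pics/c23.png

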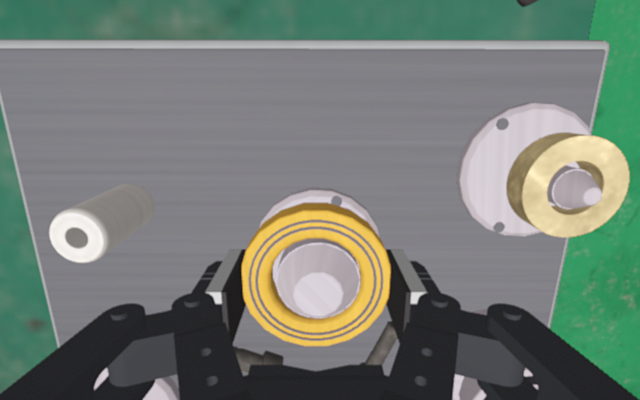

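send_rows(
  moves=[0,0,0,0,0.9,0,0,0,0,0.9,0,0,0,0,0.9,0,0,0,0,0.9,0,0,-0.02,0,0.9],
)

```text
t: 29.35
tcp_pos: [0.4327, 0.4095, 0.1296]
orientation: [0.707, 0.708, -0.002, -0.0]
contact_force: [-0.1, -0.3, -0.1]
opening: 0.077
```

send_rows(
  moves=[0,0,-0.05,0,0.9,-0.04,0,-0.1,0,0.9,-0.08,0,-0.15,0,0.9,-0.12,0,-0.2,0,0.9,-0.12,0,-0.2,0,0.9],
)

```text
t: 29.85
tcp_pos: [0.4342, 0.2881, 0.3337]
orientation: [0.707, 0.707, 0.001, 0.0]
contact_force: [0.0, 0.4, -0.1]
opening: 0.0768
```

send_rows(
  moves=[0,0,0,0,0.3,0,0,0,0,0.3,0,0,0,0,0.3],
)

```text
t: 30.15
tcp_pos: [0.4333, 0.2911, 0.3304]
orientation: [0.706, 0.708, -0.001, -0.0]
contact_force: [0.3, -0.0, 0.1]
opening: 0.0338
```

Run:
```python
from h import *
info(); cloud("c24"); 
f=manip.grab_frame("scene"); save(f,"s24.png")
g,W=load("c24")
for k,th,r in (("N",.010,.014),("Sp",.012,.019),("B",.013,.0235),("Rg",.012,.03)):
    z=.044+th; print(k,A[k],circ(W,A[k],z-.0025,z+.0025,r))
    m=(np.hypot(W[...,0]-A[k][0],W[...,1]-A[k][1])<r-.002)&(abs(W[...,2]-z)<.003)
    q=W[m]; s=np.linalg.lstsq(np.c_[q[:,:2]-A[k],np.ones(len(q))],q[:,2],rcond=None)[0]; print("  slope,z",np.round(s,4))
```

```text
t 30.15 q [-1.026  0.362  0.554  1.731 -0.21   1.109 -0.404] p [0.4333 0.2911 0.3304] r 0.522 th 33.9 yaw 90.2 tilt 0.09 F [ 0.3 -0.   0.1] open 0.0338 tau [  0.7 -48.    6.3 -24.5   0.1   0.    0. ]
N (0.3304, 0.3187) (array([0.331 , 0.3191, 0.0138]), 571)
  slope,z [-0.0038 -0.0089  0.0539]
Sp (0.5265, 0.4485) (array([0.5266, 0.4474, 0.0181]), 446)
  slope,z [-0.0074 -0.0582  0.0554]
B (0.524, 0.349) (array([0.524 , 0.3474, 0.0231]), 1595)
  slope,z [-0.0031 -0.0024  0.0569]
Rg (0.4346, 0.4105) (array([0.4338, 0.4103, 0.0296]), 2719)
  slope,z [-0.0012 -0.0012  0.0559]
```

View pics/c24.png

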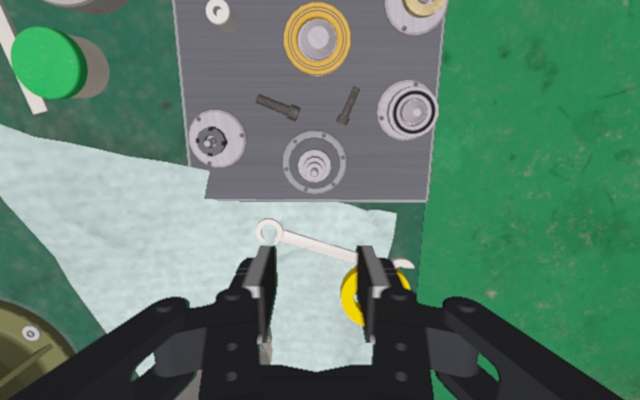

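View pics/s24.png

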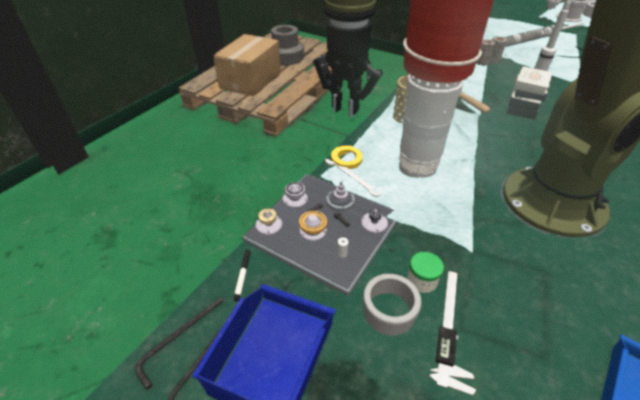

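Run:
```python
from h import *
for n in ("c14","c22"):
    g,W=load(n); c=(.527,.4483)
    rr=np.hypot(W[...,0]-c[0],W[...,1]-c[1]); m=(rr<.018)&(rr>.0105)&(abs(W[...,2]-.056)<.003)
    q=W[m]; s=np.linalg.lstsq(np.c_[q[:,:2]-c,np.ones(len(q))],q[:,2],rcond=None)[0]; print(n,len(q),np.round(s,4),circ(W,c,.053,.059,.019))
manip.sign_off()
```

```text
c14 1410 [-0.0028  0.0004  0.0561] (array([0.5274, 0.4486, 0.0189]), 1953)
c22 3284 [-0.0031  0.001   0.056 ] (array([0.5272, 0.4484, 0.0191]), 4748)
the job is handed in; nothing more can be done
```

I moved the lock nut, spacer ring, ball bearing and labyrinth ring one after another onto their own arbors, released them and handed the job in. The clock stood at about 30 s of the 125 s. To reach the plate, the arm folded inside the red spindle. I then turned and shifted it so that the elbow stayed on the spindle's left, well clear of it.

In the last wrist-camera checks every part lay flat on its shoulder:

| Part | Off the arbor's centre | Top face above the bench, measured (expected) | Slope |
|---|---|---|---|
| Lock nut | about 0.7 mm | 53.9 mm (54) | under 0.01 rad |
| Spacer ring | about 0.5 mm | 56.0 mm (56) | 0.003 rad |
| Ball bearing | about 0.6 mm | 56.9 mm (57) | 0.004 rad |
| Labyrinth ring | about 0.9 mm | 55.9 mm (56) | 0.002 rad |

- **Disagreeing reading:** the final overview gave a spacer slope of 0.058 rad. The spacer was cut off at the edge of that picture, so I relied on two full views taken after its release, which gave 0.003 rad.
- **Forces:** the wrist readings I took stayed around 10 N or less. I have no direct reading of arm contact elsewhere; I kept clear of the spindle using a kinematic model fitted to the arm's own motion.
- **At hand-in:** the gripper was empty and stood at least 0.17 m above the parts, touching nothing.

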